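Pack the gluing jig until its jaw grips the enclosure

ROBOT

A 7-joint arm with a two-finger parallel gripper is mounted at the origin on the work surface. World frame = base frame: x ahead of the robot, y to its left, z up, the work surface at z = 0. Lengths are in m, angles in rad, forces in N, time in s.
With the tool pointing down it reaches from about 0.4 to 0.75 m from the base axis. Payload 19.5 kg.
Tool frame: the origin (TCP) lies midway between the tips of the shut fingers; the grasp point (between the pads) lies behind it (robot.grasp_offset is the y of the grasp point in the tool frame, in m); y points along the fingers, x is the direction in which the jaws open and shut, and the axes are right-handed (so a half turn about y gives the same grasp; the last joint's range is limited). The gripper opens to 85 mm and grips with 20 to 120 N. Pads are 22 mm wide; open, the fingers measure 114 mm over their backs; the gripper's body (76 mm by 85 mm) begins 54 mm behind the grasp point. The pads swing forward as they close: fully open they stand 13 mm farther back than shut.
Start: joints at [-1.161, 0.707, -0.028, 1.485, 0.022, 0.951, -0.075], TCP at [0.251, 0.517, 0.231] pointing down, gripper open.
Joint ranges: [-2.71, 2.71], [-0.32, 2.16], [-1.57, 1.52], [0, 2.45], [-1.46, 4.6], [0, 2.02], [-2.83, 2.83]. Speed limits (rad/s): [1.89, 1.89, 2.57, 2.57, 3.01, 3.01, 3.01].

INTERFACE

Orientations are given as a rotation vector (axis times angle).
In Python, from station import robot, optics gives the robot as it stands. The module is installed in compiled form; this text tells all that it offers.
- The arm moves only by the tool apply_moves, never from a script. Its argument "deltas" is one flat list of numbers, 7 for each row, row after row: the shift along the tool's x, y, z in cm, then the turn, a rotation vector about the tool's x, y, z in rad, then the opening in per cent of the stroke, from 0 (shut) to 100 (fully open). In form: [x, y, z, rx, ry, rz, hand, x, y, z, rx, ry, rz, hand, ...]. A call has 1 to 10 rows; each row shifts and turns the pose as measured when the row begins, along the tool's axes as they then stand; what a row does not reach is not made up. A row lasts 1/10 s, in which the tool goes at most 50 mm and 8.59 degrees, less where a joint would pass 70% of its speed; a pose out of reach is approached as far as the arm can. A call with a gripper value outside its range is refused whole. The fingers move at their own pace and stop on an object; the grip force is fixed at half the most. Time passes only in rows, so rows that do not move let the fingers close. It gives the time, the measured TCP pose, the force and the opening at its end, in the units of the state.
- robot.get_obs(): the state, without advancing time (a new reading comes with each control period).
- optics.capture(name): name is "scene" or "side" or "wrist"; returns the picture (384x512x3 uint8, red, green, blue); there is no depth.
- optics.camera_params(name): a dict with "intrinsics" (3x3 intrinsics, pixels), "world_from_camera" (4x4, takes a point from camera to world coordinates); the wrist camera has in their place "hand_eye" (4x4, takes a point from camera to tool coordinates, whose origin is the TCP and whose axes are the tool frame's). Camera axes: x right, y up, looking along -z (the intrinsics and any distortion apply to the point x, -y, -z); pixel columns grow to the right and rows downward; lengths in m; the calibration is good to about 2 mm. A picture is of the moment at which its call begins: read the wrist's pose just before it. camera_params takes no time and is no camera call.
- robot.hand_in(): hands the job in, once; it reports no verdict.
The state is a dict: "time": time; "qpos": joint angles; "qd": joint speeds; "joint_torque": joint torques, N m; "eef_pos": TCP position; "tool_rot": TCP orientation; "wrist_force": force on the tool from outside, world axes, zero at the start; "torque": the same for the moment, N m; "opening": opening from 0.0 (shut) to 1.0 (fully open).
Only numpy, scipy, OpenCV 4.12 (cv2) and the standard library are available. Lean on these libraries where they do the work, as an engineer would, in place of code of your own. Each camera call takes 0.05 s, during which the arm holds its last target.

TASK

The jig's jaw has only a short stroke and cannot reach the plywood enclosure: take spacer plates one at a time by their tabs up out of the slotted rack and stand them in the gap between jaw and enclosure, face to face, roughly centred and fully down on the jig's floor, until there is enough packing for the jaw to bite. Then push the jaw's handle until plates and enclosure are snug against the fence with no play. Leave any plate you do not need in the rack, keep the enclosure standing, and leave the other things on the bench alone.

Things in the scene. Friction and masses are not known exactly. Their poses are not given: they have to be found in the camera images.
- jig: Plywood gluing jig, a board 320 x 130 x 12 mm fixed on the bench. Origin: on the bench below the middle of the jaw's face when the jaw is fully open; +x points along the jaw's stroke to the enclosure, z up. The board reaches from x = -110 to +210 mm; its top (the jig's floor) is 12 mm above the bench. The gap to be packed lies between the jaw's face and the enclosure.
- jaw (a joint): Stroke of the sliding wooden jaw, in m: 0 = fully open (as at the start), grows as the jaw is pushed towards the enclosure, ends at 0.019. Stiff, about 4 N to slide; stays where it is left. If it runs to the end of the stroke without meeting the plates, the packing is too thin.
- jaw_face (a point): Middle of the jaw's face, 20 mm above the jig's floor; moves with the jaw; +x towards the enclosure. The face is 100 mm wide and 46 mm high, with its top edge bevelled.
- jaw_handle (a point): The jaw's upright handle: a wooden slab 12 mm thick along x, 70 mm wide, with its top 72 mm above the jig's floor. This point is at its middle, 50 mm above the jig's floor, 68 mm behind the jaw's face. Pushed on its rear (-x) face to close the jaw; a free space of 47 mm between handle and jaw lets a finger hook it to pull the jaw back.
- enclosure_face (a point): Middle of the flat side of the enclosure that faces the jaw, 20 mm above its underside; x points away from the jaw. The enclosure is a loose open-topped plywood box, 90 mm along x, 110 mm wide, 45 mm high, 0.3 to 0.7 kg, standing on the jig's floor against the fence. The gap from the open jaw to it is 34 to 54 mm.
- fence_face (a point): Middle of the face of the fixed plywood fence (120 mm wide, 45 mm high) that backs the enclosure, 20 mm above the jig's floor; x points away from the jaw.
- rack: Fixed plywood rack, 94 x 118 mm and 46 mm high, with three parallel upright slots 13.5 mm wide, 25 mm apart along its x, one spacer plate in each. Origin on the bench under its centre, x across the slots; the slots' floor is 12 mm above the bench.
- mid_a (a point): Middle of loose wooden spacer plate A: 12 mm thick (x), 100 mm wide (y), 60 mm high; the point is 30 mm above its underside. A tab, 22 mm wide (y), 12 mm thick, rises 40 mm from its top edge, 34 mm towards the plate's +y end; top 100 mm above the underside. Axes start parallel to the rack's. The plates differ only in their tabs, which stay clear of each other if no plate is turned round.
- mid_b (a point): Middle of loose wooden spacer plate B: 12 mm thick (x), 100 mm wide (y), 60 mm high; the point is 30 mm above its underside. A tab, 22 mm wide (y), 12 mm thick, rises 40 mm from its top edge, midway along the plate; top 100 mm above the underside. Axes start parallel to the rack's. The plates differ only in their tabs, which stay clear of each other if no plate is turned round.
- mid_c (a point): Middle of loose wooden spacer plate C: 12 mm thick (x), 100 mm wide (y), 60 mm high; the point is 30 mm above its underside. A tab, 22 mm wide (y), 12 mm thick, rises 40 mm from its top edge, 34 mm towards the plate's -y end; top 100 mm above the underside. Axes start parallel to the rack's. The plates differ only in their tabs, which stay clear of each other if no plate is turned round.
- tape_roll: Bystander: roll of black tape, 90 mm across, 20 mm high, on the bench. Leave alone.
- screwdriver: Bystander: screwdriver, 190 mm long, on the bench. Leave alone.
- flux_jar: Bystander: amber glass jar with black lid, 56 mm across, 60 mm high, on the bench. Leave alone.
Not all that is in view belongs to the job. What is shaped like the part that bears mid_b but black is not meant.

How it is judged:
By the outcome, as a careful person would: the job done as asked, in the order asked, and still so for the second after the job is handed in, with the robot touching nothing.
It also fails if it takes over 72 s, if anything falls off the work surface, if the arm or the gripper's body presses on something with over 40 N, if the wrist force passes 120 N, or if a joint passes its speed limit or range.

## Working session

There is one attempt and no reset: what is moved stays moved. The work goes in short steps, Python scripts to look and compute and a tool call to move; the robot and the scene stay as the last step left them, time stands still between calls to the robot, and variables do not carry over. Pictures are saved under pics/ and viewed, and the job is handed in when it is done.

Besides the shell and the picture viewer there is one more tool, called after ">>>" as name(argument=value, ...) on one line, values as JSON. apply_moves: Moves the arm, as the interface text tells. Its arguments: {"type":"object","properties":{"deltas":{"type":"array"}},"required":["deltas"]}

```bash
mkdir -p pics; ls
python3 - <<'E'
from station import robot, optics
import cv2,numpy as np
np.set_printoptions(precision=4,suppress=True)
for n in ["scene","side","wrist"]:
    p=optics.camera_params(n); print(n,p)
print(robot.get_obs(), robot.grasp_offset)
for n in ["scene","side","wrist"]:
    im=optics.capture(n); cv2.imwrite(f"pics/{n}0.png",im[:,:,::-1])
E
```

```text
pics
scene {'intrinsics': array([[482.9207,   0.    , 255.1198],
       [  0.    , 482.9207, 188.9777],
       [  0.    ,   0.    ,   1.    ]]), 'world_from_camera': array([[ 0.7484, -0.3802,  0.5434,  1.3367],
       [ 0.6632,  0.4153, -0.6227, -0.9356],
       [ 0.0111,  0.8264,  0.563 ,  0.9251],
       [ 0.    ,  0.    ,  0.    ,  1.    ]])}
side {'intrinsics': array([[390.1004,   0.    , 251.4814],
       [  0.    , 390.1004, 189.112 ],
       [  0.    ,   0.    ,   1.    ]]), 'world_from_camera': array([[ 0.9483,  0.2133, -0.235 ,  0.2077],
       [-0.3174,  0.6335, -0.7057, -0.9395],
       [-0.0017,  0.7437,  0.6685,  0.9545],
       [ 0.    ,  0.    ,  0.    ,  1.    ]])}
wrist {'intrinsics': array([[313.2321,   0.    , 250.864 ],
       [  0.    , 313.2321, 191.2878],
       [  0.    ,   0.    ,   1.    ]]), 'hand_eye': array([[ 1.    ,  0.0001,  0.0003, -0.001 ],
       [ 0.0003,  0.2833, -0.959 , -0.1423],
       [-0.0002,  0.959 ,  0.2833,  0.0721],
       [ 0.    ,  0.    ,  0.    ,  1.    ]])}
{'time': 0.0, 'qpos': array([-1.1607,  0.7071, -0.0276,  1.485 ,  0.022 ,  0.9509, -0.0755]), 'qd': array([ 0.0003, -0.0002, -0.0018, -0.0002,  0.    ,  0.0003,  0.001 ]), 'joint_torque': array([ -0.0012, -88.3213,   1.2342, -23.6149,   0.0167,   0.0069,
         0.0001]), 'eef_pos': array([0.2509, 0.5171, 0.2309]), 'tool_rot': array([-1.3903, -0.8696,  0.871 ]), 'wrist_force': array([-0.0167, -0.7012,  0.6701]), 'torque': array([ 0.0299, -0.0158,  0.0387]), 'opening': 1.0003260934727056} -0.0187
```

View pics/scene0.png

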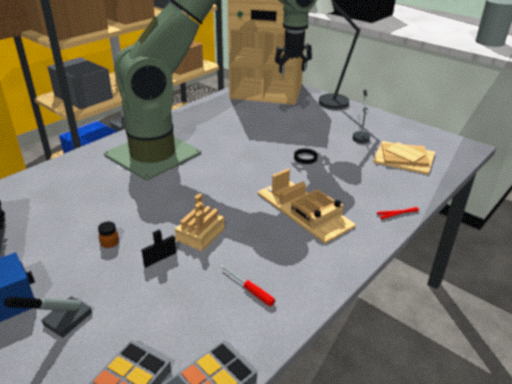

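View pics/side0.png

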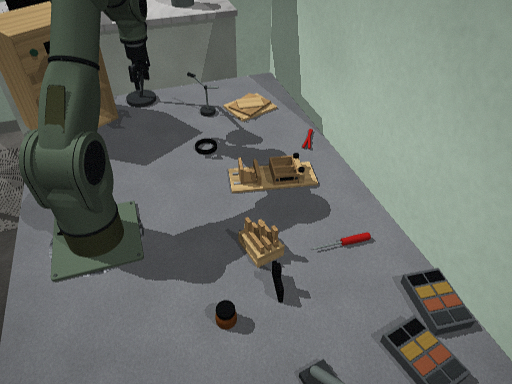

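View pics/wrist0.png

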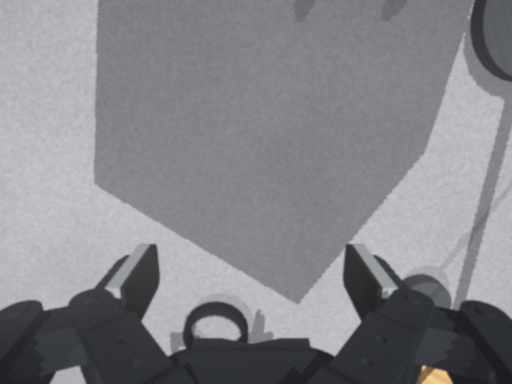

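Run:
```python
import cv2
a=cv2.imread("pics/scene0.png");b=cv2.imread("pics/side0.png")
cv2.imwrite("pics/c1.png",cv2.resize(a[140:270,90:370],None,fx=2.85,fy=2.85,interpolation=cv2.INTER_CUBIC))
cv2.imwrite("pics/c2.png",cv2.resize(b[130:310,200:340],None,fx=3.3,fy=3.3,interpolation=cv2.INTER_CUBIC))
```

```text
(no output)
```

View pics/c1.png

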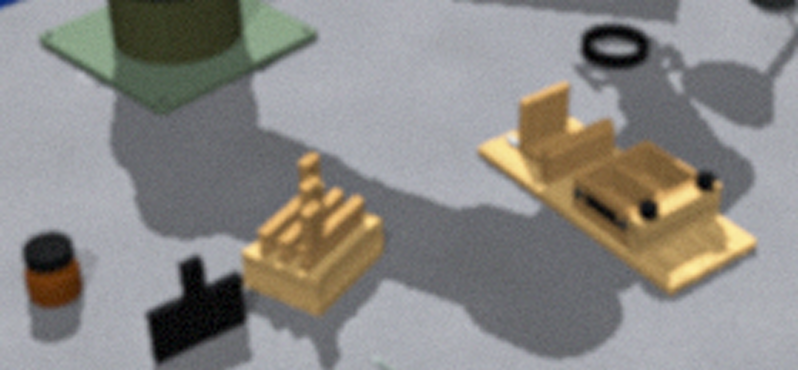

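View pics/c2.png

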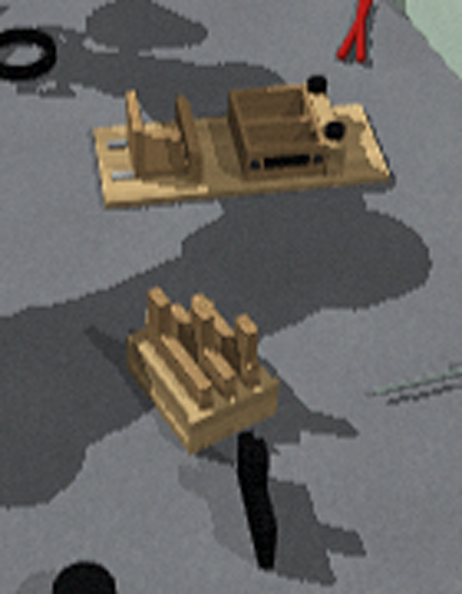

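```bash
cat > h.py <<'E'
import numpy as np,cv2
from scipy.spatial.transform import Rotation as R
np.set_printoptions(precision=4,suppress=True)
from station import robot, optics
def pose(o=None):
    o=o or robot.get_obs(); T=np.eye(4);T[:3,:3]=R.from_rotvec(o['tool_rot']).as_matrix();T[:3,3]=o['eef_pos'];return T
def cam(n,T=None):
    p=optics.camera_params(n)
    return p['intrinsics'],(p['world_from_camera'] if n!='wrist' else T@p['hand_eye'])
def cast(K,W,uv,z):
    uv=np.atleast_2d(np.asarray(uv,float));d=np.c_[(uv[:,0]-K[0,2])/K[0,0],-(uv[:,1]-K[1,2])/K[1,1],-np.ones(len(uv))]@W[:3,:3].T
    c=W[:3,3];t=(z-c[2])/d[:,2];return c+t[:,None]*d
def proj(K,W,P):
    P=np.atleast_2d(P);q=(P-W[:3,3])@W[:3,:3];return np.c_[K[0,2]+K[0,0]*q[:,0]/-q[:,2],K[1,2]+K[1,1]*q[:,1]/q[:,2]]
def tri(rays): # list of (K,W,uv)
    A=np.zeros((3,3));b=np.zeros(3)
    for K,W,uv in rays:
        d=np.array([(uv[0]-K[0,2])/K[0,0],-(uv[1]-K[1,2])/K[1,1],-1])@W[:3,:3].T;d/=np.linalg.norm(d);M=np.eye(3)-np.outer(d,d);A+=M;b+=M@W[:3,3]
    return np.linalg.solve(A,b)
def snap(name,crop=None,f=1):
    o=robot.get_obs();T=pose(o);im=optics.capture(name.split('_')[0])[:,:,::-1].copy()
    np.save(f'pics/{name}.npy',T);cv2.imwrite(f'pics/{name}.png',im);return T,im
E
python3 - <<'E'
from h import *
K,W=cam('side')
f=lambda l:np.array(l)/3.3+np.array([200,130])
print(cast(K,W,f([(95,130),(105,205),(390,180),(360,105)]),.012))
print(cast(K,W,f([(128,340),(190,440),(275,380)]),.046))
print(cast(K,W,f([(158,292),(203,300),(247,320)]),.11))
print(cast(K,W,[(226,305)],.06),cast(K,W,[(206,146)],.02), pose())
K,W=cam('scene')
f=lambda l:np.array(l)/2.85+np.array([90,140])
print(cast(K,W,f([(480,150),(665,290),(755,243)]),.012))
print(cast(K,W,f([(245,258),(320,295),(380,228)]),.046))
E
```

```text
[[0.4925 0.1903 0.012 ]
 [0.4671 0.0626 0.012 ]
 [0.7783 0.0012 0.012 ]
 [0.8036 0.1351 0.012 ]]
[[ 0.4252 -0.1608  0.046 ]
 [ 0.4423 -0.2888  0.046 ]
 [ 0.5378 -0.2497  0.046 ]]
[[ 0.4527 -0.1691  0.11  ]
 [ 0.488  -0.1914  0.11  ]
 [ 0.5167 -0.2268  0.11  ]]
[[ 0.318  -0.3982  0.06  ]] [[0.4437 0.3563 0.02  ]] [[ 0.4366 -0.0003 -0.8997  0.251 ]
 [ 0.8997 -0.0008  0.4366  0.5171]
 [-0.0008 -1.     -0.      0.231 ]
 [ 0.      0.      0.      1.    ]]
[[0.4777 0.0656 0.012 ]
 [0.7816 0.0044 0.012 ]
 [0.8085 0.1325 0.012 ]]
[[ 0.461  -0.2745  0.046 ]
 [ 0.558  -0.2628  0.046 ]
 [ 0.5267 -0.1484  0.046 ]]
```

```bash
cat >> h.py <<'E'
def Ryaw(deg):
    c,s=np.cos(np.radians(deg)),np.sin(np.radians(deg));return np.array([[c,0,-s],[s,0,c],[0,-1,0.]])
def plan(p,yaw,T=None,hand=100,n=None,vmax=4.5,amax=0.14):
    T=T if T is not None else pose();p=np.array(p,float);Rt=Ryaw(yaw)
    rv=R.from_matrix(T[:3,:3].T@Rt).as_rotvec()
    L=np.linalg.norm(p-T[:3,3])*100
    n=n or int(np.ceil(max(L/vmax,np.linalg.norm(rv)/amax,1)))
    p0=T[:3,3];Rc=T[:3,:3]
    for i in range(n):
        d=Rc.T@(p-p0)/n*100
        r=rv/n
        print('%.2f,%.2f,%.2f,%.3f,%.3f,%.3f,%g,'%(*d,*r,hand)); Rc=Rc@R.from_rotvec(r).as_matrix()
    print('n',n,'L',L)
E
python3 -c "
from h import *
plan([.586,.03,.2],-11)"
```

```text
-2.09,0.22,-3.67,0.000,0.094,-0.000,100,
-1.73,0.22,-3.85,0.000,0.094,-0.000,100,
-1.37,0.22,-4.00,0.000,0.094,-0.000,100,
-0.99,0.22,-4.11,0.000,0.094,-0.000,100,
-0.60,0.22,-4.18,0.000,0.094,-0.000,100,
-0.20,0.22,-4.22,0.000,0.094,-0.000,100,
0.19,0.22,-4.22,0.000,0.094,-0.000,100,
0.59,0.22,-4.18,0.000,0.094,-0.000,100,
0.97,0.22,-4.11,0.000,0.094,-0.000,100,
1.35,0.22,-4.00,0.000,0.094,-0.000,100,
1.72,0.22,-3.86,0.000,0.094,-0.000,100,
2.07,0.22,-3.68,0.000,0.094,-0.000,100,
2.41,0.22,-3.47,0.000,0.094,-0.000,100,
2.72,0.22,-3.23,0.000,0.094,-0.000,100,
n 14 L 59.203402654133086
```

>>> apply_moves(deltas=[-2.1, 0.2, -3.7, 0, 0.094, 0, 100, -1.7, 0.2, -3.9, 0, 0.094, 0, 100, -1.4, 0.2, -4, 0, 0.094, 0, 100, -1, 0.2, -4.1, 0, 0.094, 0, 100, -0.6, 0.2, -4.2, 0, 0.094, 0, 100, -0.2, 0.2, -4.2, 0, 0.094, 0, 100, 0.2, 0.2, -4.2, 0, 0.094, 0, 100, 0.6, 0.2, -4.2, 0, 0.094, 0, 100, 1, 0.2, -4.1, 0, 0.094, 0, 100, 1.4, 0.2, -4, 0, 0.094, 0, 100])

```text
time: 1.15
eef_pos: [0.4911, 0.1566, 0.2083]
tool_rot: [-1.567, -0.118, 0.122]
wrist_force: [0.3, 1.5, 0.4]
opening: 1.005
```

```bash
python3 -c "
from h import *
print(robot.get_obs()['qpos'],robot.get_obs()['time'],pose())
plan([.586,.03,.2],-11)"
```

```text
[-0.4664  0.659   0.1752  1.734  -0.1568  0.7648 -0.0609] 1.15 [[ 0.9884 -0.0029 -0.1521  0.4911]
 [ 0.1521  0.0005  0.9884  0.1566]
 [-0.0028 -1.      0.0009  0.2083]
 [ 0.      0.      0.      1.    ]]
1.86,0.20,-3.49,-0.000,0.086,-0.001,100,
2.16,0.20,-3.32,-0.000,0.086,-0.001,100,
2.43,0.20,-3.12,-0.000,0.086,-0.001,100,
2.69,0.21,-2.90,-0.000,0.086,-0.001,100,
n 4 L 15.846701094910165
```

Tracking is good.

>>> apply_moves(deltas=[1.9, 0.2, -3.5, 0, 0.086, 0, 100, 2.2, 0.2, -3.3, 0, 0.086, 0, 100, 2.4, 0.2, -3.1, 0, 0.086, 0, 100, 2.7, 0.2, -2.9, 0, 0.086, 0, 100, 0, 0, 0, 0, 0, 0, 100])

```text
time: 1.65
eef_pos: [0.5902, 0.0181, 0.1986]
tool_rot: [-1.567, 0.172, -0.166]
wrist_force: [0.3, 1.1, 0.6]
opening: 1.002
```

```bash
python3 -c "
from h import *
T,im=snap('wrist_1')
print(T)
cv2.imwrite('pics/w1b.png',cv2.resize(im,(800,600),interpolation=cv2.INTER_CUBIC))"
```

```text
[[ 0.9769 -0.0036  0.2136  0.5902]
 [-0.2136 -0.002   0.9769  0.0181]
 [-0.0031 -1.     -0.0027  0.1986]
 [ 0.      0.      0.      1.    ]]
```

View pics/w1b.png

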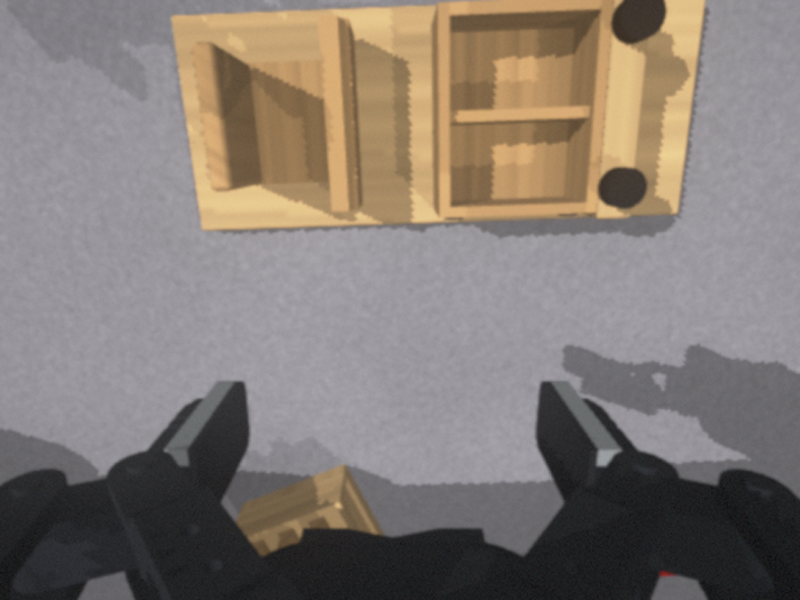

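```bash
python3 -c "
import cv2
a=cv2.imread('pics/wrist_1.png');cv2.imwrite('pics/w1c.png',cv2.resize(a[0:150,195:300],None,fx=4,fy=4,interpolation=cv2.INTER_CUBIC))"
```

```text
(no output)
```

View pics/w1c.png

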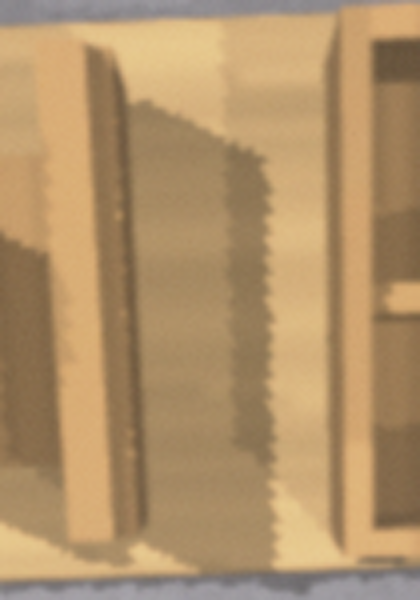

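Run:
```python
from h import *
T=np.load('pics/wrist_1.npy');K,W=cam('wrist',T)
f=lambda l:np.array(l)/4.+np.array([195,0])
j=cast(K,W,f([(128,120),(138,330),(147,520)]),.012)
e=cast(K,W,f([(326,100),(329,330),(331,500)]),.012)
et=cast(K,W,f([(341,20),(342,300),(346,540)]),.057)
print(j);print(e);print(et)
for P in (j,e,et): v=P[-1]-P[0];print(np.degrees(np.arctan2(v[1],v[0]))+90)
# board corners, 800 px scale
b=cast(K,W,np.array([(172,15),(203,230),(680,213),(705,0)])*.64,.012);print(b)
for i,k in ((1,2),(0,1),(2,3)): v=b[k]-b[i];print(np.degrees(np.arctan2(v[1],v[0])),np.linalg.norm(v))
u=(b[2]-b[1]);u/=np.linalg.norm(u)
print('along',(j-b[1])@u,(e-b[1])@u,(et-b[1])@u)
```

```text
[[0.5957 0.1532 0.012 ]
 [0.5871 0.1069 0.012 ]
 [0.5785 0.0611 0.012 ]]
[[0.6425 0.1473 0.012 ]
 [0.6334 0.0967 0.012 ]
 [0.626  0.056  0.012 ]]
[[0.6431 0.1527 0.057 ]
 [0.6334 0.1008 0.057 ]
 [0.6248 0.051  0.057 ]]
-10.585066085650396
-10.215920472766825
-10.193689176145597
[[0.4931 0.1934 0.012 ]
 [0.4698 0.0667 0.012 ]
 [0.7836 0.0097 0.012 ]
 [0.8043 0.1332 0.012 ]]
-10.295472242667177 0.31896610815709164
-100.40939560295284 0.12882592784998043
80.48571025799336 0.1252318515212515
along [0.1085 0.1082 0.108 ] [0.1555 0.1556 0.1556] [0.1551 0.1548 0.1553]
```

```bash
python3 -c "
from h import *
plan([.505,-.265,.21],15)"
```

```text
-0.32,-0.16,-4.24,0.000,-0.068,-0.001,100,
-0.61,-0.16,-4.21,0.000,-0.068,-0.001,100,
-0.89,-0.16,-4.16,0.000,-0.068,-0.001,100,
-1.17,-0.16,-4.09,0.000,-0.068,-0.001,100,
-1.44,-0.16,-4.00,0.000,-0.068,-0.001,100,
-1.71,-0.16,-3.90,0.000,-0.068,-0.001,100,
-1.97,-0.16,-3.77,0.000,-0.068,-0.001,100,
n 7 L 29.797446466580396
```

>>> apply_moves(deltas=[-0.3, -0.2, -4.2, 0, -0.068, 0, 100, -0.6, -0.2, -4.2, 0, -0.068, 0, 100, -0.9, -0.2, -4.2, 0, -0.068, 0, 100, -1.2, -0.2, -4.1, 0, -0.068, 0, 100, -1.4, -0.2, -4, 0, -0.068, 0, 100, -1.7, -0.2, -3.9, 0, -0.068, 0, 100, -2, -0.2, -3.8, 0, -0.068, 0, 100, 0, 0, 0, 0, 0, 0, 60, 0, 0, 0, 0, 0, 0, 60])

```text
time: 2.6
eef_pos: [0.5053, -0.268, 0.2118]
tool_rot: [-1.553, -0.233, 0.242]
wrist_force: [0.3, 1.1, 0.3]
opening: 0.69
```

```bash
python3 -c "
from h import *
T,im=snap('wrist_2')
print(T,robot.get_obs()['qpos'],robot.get_obs()['opening'])
cv2.imwrite('pics/w2b.png',cv2.resize(im,(800,600),interpolation=cv2.INTER_CUBIC))"
```

```text
[[ 0.9546 -0.0063 -0.2977  0.5053]
 [ 0.2977  0.0037  0.9546 -0.268 ]
 [-0.0049 -1.      0.0054  0.2118]
 [ 0.      0.      0.      1.    ]] [ 0.4095  0.7293  0.0452  1.517  -0.038   0.9034  0.7689] 0.6076904869707074
```

View pics/w2b.png

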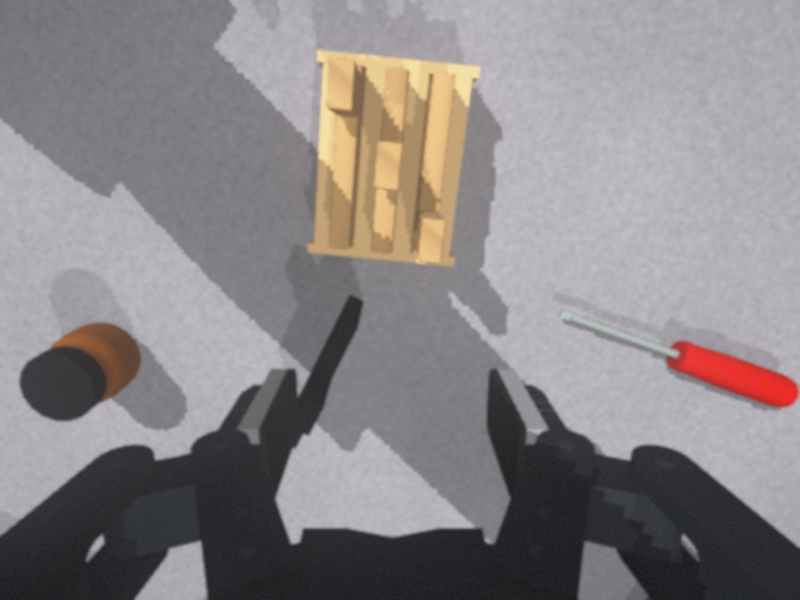

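```bash
python3 -c "
import cv2
a=cv2.imread('pics/wrist_2.png');cv2.imwrite('pics/w2c.png',cv2.resize(a[25:175,190:315],None,fx=4,fy=4,interpolation=cv2.INTER_CUBIC))"
```

```text
(no output)
```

View pics/w2c.png

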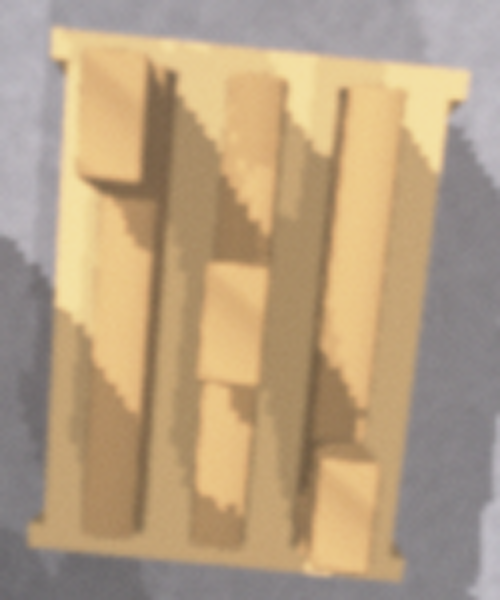

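>>> apply_moves(deltas=[-3.5, 0, 1.5, 0, -0.04, 0, 45, -3.5, 0, 1.5, 0, -0.04, 0, 45, 0, 0, 0, 0, 0, 0, 45])

```text
time: 2.95
eef_pos: [0.428, -0.2574, 0.2117]
tool_rot: [-1.544, -0.301, 0.311]
wrist_force: [0.0, -1.3, -0.7]
opening: 0.448
```

```bash
python3 -c "
from h import *
T,im=snap('wrist_3')
print(T)
cv2.imwrite('pics/w3c.png',cv2.resize(im[20:190,230:400],None,fx=4,fy=4,interpolation=cv2.INTER_CUBIC)[:600])
T=np.load('pics/wrist_2.npy');K,W=cam('wrist',T)
f=lambda l:np.array(l)/4.+np.array([190,25])
for n,q in dict(A=[(83,48),(147,53),(139,183),(77,178)],B=[(205,262),(267,263),(262,385),(198,380)],C=[(318,457),(377,460),(370,573),(312,568)]).items():
  P=cast(K,W,f(q),.112);a=P[0]+P[1]-P[2]-P[3];print(n,P.mean(0),np.degrees(np.arctan2(a[1],a[0]))-90)
P=cast(K,W,f([(52,30),(468,72),(402,578),(30,545)]),.046);print(P,P.mean(0))
for a in (P[0]-P[3],P[1]-P[2],P[1]-P[0],P[2]-P[3]): print(np.degrees(np.arctan2(a[1],a[0])),np.linalg.norm(a))
"
```

```text
[[ 0.9246 -0.0073 -0.3809  0.428 ]
 [ 0.3809  0.004   0.9246 -0.2574]
 [-0.0052 -1.      0.0065  0.2117]
 [ 0.      0.      0.      1.    ]]
A [ 0.451  -0.1775  0.112 ] 12.301501280664851
B [ 0.4823 -0.2051  0.112 ] 14.215833988785619
C [ 0.5136 -0.2331  0.112 ] 15.290117888290311
[[ 0.4245 -0.1579  0.046 ]
 [ 0.5162 -0.1384  0.046 ]
 [ 0.5406 -0.2527  0.046 ]
 [ 0.4492 -0.2724  0.046 ]] [ 0.4826 -0.2054  0.046 ]
102.18830722861577 0.11713395649526362
102.01982119325442 0.11681494338333961
12.007555525398374 0.09379277924345988
12.202795019726192 0.09344880576872848
```

View pics/w3c.png

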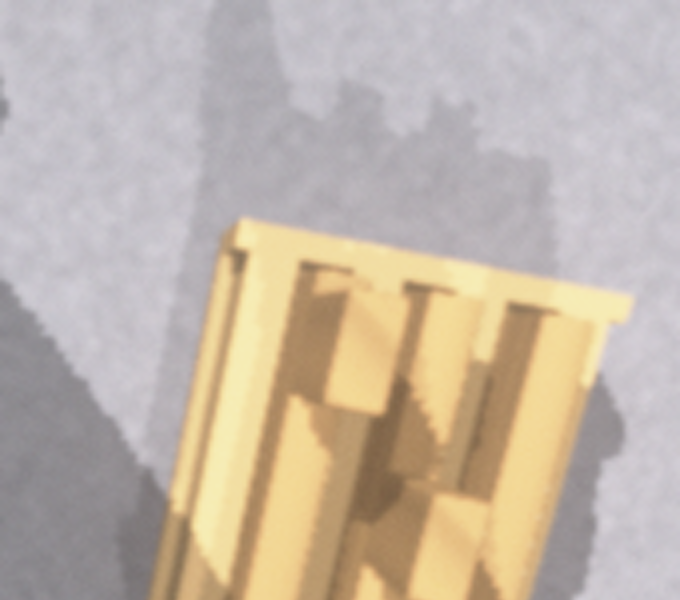

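```bash
python3 -c "
from h import *
K,W2=cam('wrist',np.load('pics/wrist_2.npy'));K,W3=cam('wrist',np.load('pics/wrist_3.npy'))
f=lambda l:np.array(l)/4.+np.array([190,25])
g=lambda l:np.array(l)/4.+np.array([230,20])
for a,b in zip(f([(83,48),(147,53),(139,183),(77,178)]),g([(350,285),(408,297),(382,415),(328,403)])): print(tri([(K,W2,a),(K,W3,b)]))
for a,b in zip(f([(205,262),(267,263)]),g([(430,485),(492,500)])): print(tri([(K,W2,a),(K,W3,b)]))
print(tri([(K,W2,f((52,30))),(K,W3,g((240,220)))]),tri([(K,W2,f((468,72))),(K,W3,g((632,295)))]))
"
```

```text
[ 0.443  -0.1678  0.1106]
[ 0.454  -0.1654  0.1101]
[ 0.4587 -0.1867  0.1113]
[ 0.448  -0.1889  0.1128]
[ 0.4741 -0.1956  0.108 ]
[ 0.4851 -0.193   0.1124]
[ 0.4244 -0.1578  0.0455] [ 0.5163 -0.1381  0.0457]
```

```bash
python3 -c "
from h import *
plan([.514,-.2333,.16],12.1,hand=45)"
```

```text
2.89,1.71,-0.33,-0.002,0.060,-0.001,45,
2.90,1.72,-0.16,-0.002,0.060,-0.001,45,
2.90,1.72,0.02,-0.002,0.060,-0.001,45,
n 3 L 10.121716984187826
```

>>> apply_moves(deltas=[2.9, 1.7, -0.3, -0.002, 0.06, -0.001, 45, 2.9, 1.7, -0.2, -0.002, 0.06, -0.001, 45, 2.9, 1.7, 0, -0.002, 0.06, -0.001, 45, 0, 0, 0, 0, 0, 0, 45])

```text
time: 3.4
eef_pos: [0.5215, -0.2282, 0.1594]
tool_rot: [-1.566, -0.165, 0.16]
wrist_force: [-0.2, 0.1, 0.4]
opening: 0.451
```

```bash
python3 -c "
from h import *
T,im=snap('wrist_4');print(T)
plan([.514,-.2333,.079],12.1,hand=45)
cv2.imwrite('pics/w4.png',cv2.resize(im,(800,600)))"
```

```text
[[ 0.9786  0.0033 -0.2059  0.5215]
 [ 0.2059 -0.0012  0.9786 -0.2282]
 [ 0.003  -1.     -0.0018  0.1594]
 [ 0.      0.      0.      1.    ]]
-0.35,4.07,-0.12,0.001,-0.002,0.001,45,
-0.35,4.07,-0.13,0.001,-0.002,0.001,45,
n 2 L 8.167967265878737
```

View pics/w4.png

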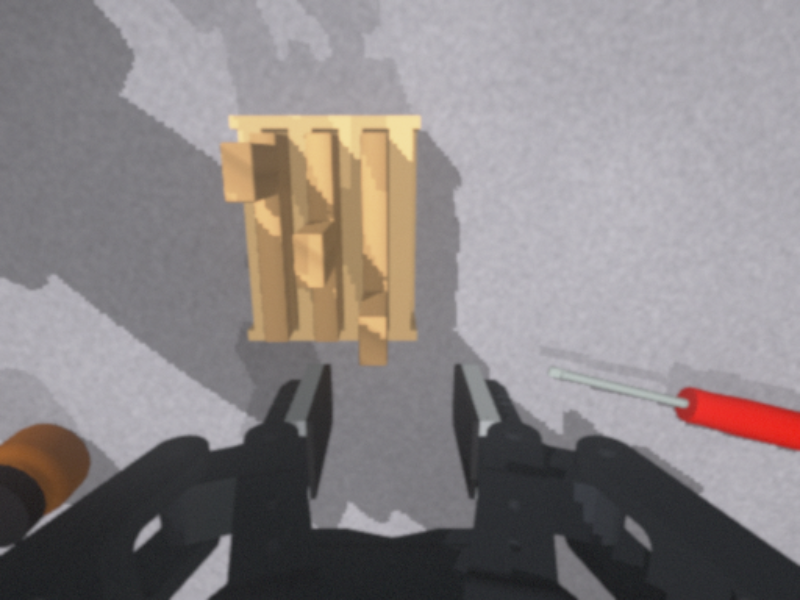

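```bash
python3 -c "
from h import *
K,W=cam('wrist',np.load('pics/wrist_4.npy'))
P=cast(K,W,np.array([(359,318),(387,317),(388,365),(360,364)])*.64,.112);print(P,P.mean(0))"
```

```text
[[ 0.5063 -0.2243  0.112 ]
 [ 0.5174 -0.2216  0.112 ]
 [ 0.5221 -0.2424  0.112 ]
 [ 0.5105 -0.2443  0.112 ]] [ 0.5141 -0.2331  0.112 ]
```

>>> apply_moves(deltas=[-0.7, 0, -0.25, 0.001, 0, 0.002, 45, 0, 0, 0, 0, 0, 0, 45])

```text
time: 3.65
eef_pos: [0.5135, -0.2328, 0.1607]
tool_rot: [-1.566, -0.165, 0.165]
wrist_force: [-0.1, 0.3, 0.5]
opening: 0.452
```

```bash
python3 -c "
from h import *
print(pose());plan([.514,-.2333,.079],12.1,hand=45)"
```

```text
[[ 0.978   0.0007 -0.2086  0.5135]
 [ 0.2086 -0.0018  0.978  -0.2328]
 [ 0.0003 -1.     -0.002   0.1607]
 [ 0.      0.      0.      1.    ]]
0.02,4.09,-0.02,0.001,-0.001,0.000,45,
0.02,4.09,-0.02,0.001,-0.001,0.000,45,
n 2 L 8.173590436415276
```

>>> apply_moves(deltas=[0, 3, 0, 0.002, 0, 0, 45, 0, 3, 0, 0, 0, 0, 45, 0, 2.1, 0, 0, 0, 0, 45, 0, 0, 0, 0, 0, 0, 45, 0, 0, 0, 0, 0, 0, 0, 0, 0, 0, 0, 0, 0, 0, 0, 0, 0, 0, 0, 0, 0, 0, 0, 0, 0, 0, 0, 0])

```text
time: 4.45
eef_pos: [0.5141, -0.236, 0.0847]
tool_rot: [-1.569, -0.17, 0.156]
wrist_force: [1.1, -0.5, -1.3]
opening: 0.127
```

```bash
python3 -c "
from h import *
o=robot.get_obs();print(pose(),o['opening'],o['wrist_force'])"
```

```text
[[ 0.9785  0.0093 -0.2062  0.5141]
 [ 0.2063 -0.0036  0.9785 -0.236 ]
 [ 0.0083 -1.     -0.0055  0.0847]
 [ 0.      0.      0.      1.    ]] 0.1274642287478546 [ 1.0511 -0.482  -1.3361]
```

>>> apply_moves(deltas=[0, -1.5, 0, 0, 0, 0, 0, 0, -2.5, 0, 0, 0, 0, 0, 0, -2.5, 0, 0, 0, 0, 0, 0, -1.5, 0, 0, 0, 0, 0, 0, 0, 0, 0, 0, 0, 0])

```text
time: 4.95
eef_pos: [0.5137, -0.2357, 0.1698]
tool_rot: [-1.57, -0.172, 0.155]
wrist_force: [1.1, -0.6, 0.0]
opening: 0.132
```

```bash
cat >> h.py <<'E'
YJ=-10.4;O=np.array([.5875,.1085]);u=np.array([np.cos(np.radians(YJ)),np.sin(np.radians(YJ))]);v=np.array([-u[1],u[0]])
def J(x,y,z): return np.r_[O+x*u+y*v,z]
E
python3 -c "
from h import *
T,im=snap('wrist_5');o=robot.get_obs();print(T,o['opening'],o['wrist_force'],o['time'])
cv2.imwrite('pics/w5.png',cv2.resize(im,(800,600)))
print(J(.0385,-.034-.0026,.165))
plan(J(.0385,-.034-.0026,.165),YJ,hand=0)"
```

```text
[[ 0.9784  0.0114 -0.2065  0.5137]
 [ 0.2065 -0.0044  0.9784 -0.2357]
 [ 0.0103 -0.9999 -0.0067  0.1698]
 [ 0.      0.      0.      1.    ]] 0.12939673109049066 [-0.5886  0.3833 -0.6821] 5.0
[0.6188 0.0656 0.165 ]
2.07,0.05,3.41,0.001,0.049,0.001,0,
1.90,0.05,3.51,0.001,0.049,0.001,0,
1.72,0.05,3.60,0.001,0.049,0.001,0,
1.55,0.04,3.68,0.001,0.049,0.001,0,
1.37,0.04,3.75,0.001,0.049,0.001,0,
1.18,0.05,3.81,0.001,0.049,0.001,0,
1.00,0.05,3.86,0.001,0.049,0.001,0,
0.81,0.05,3.91,0.001,0.049,0.001,0,
n 8 L 31.90804094275733
```

View pics/w5.png

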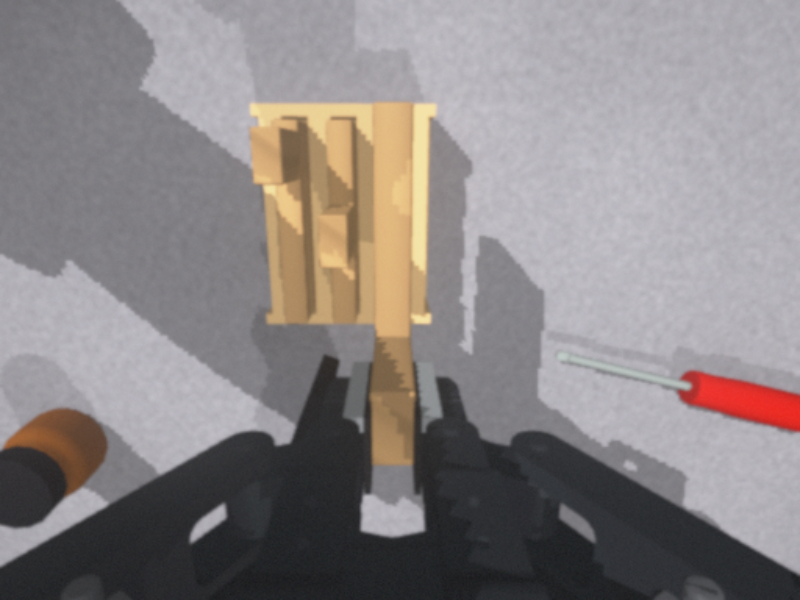

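>>> apply_moves(deltas=[2.1, 0, 3.4, 0.001, 0.049, 0.001, 0, 1.9, 0, 3.5, 0.001, 0.049, 0.001, 0, 1.7, 0, 3.6, 0.001, 0.049, 0.001, 0, 1.5, 0, 3.7, 0.001, 0.049, 0.001, 0, 1.4, 0, 3.7, 0.001, 0.049, 0.001, 0, 1.2, 0, 3.8, 0.001, 0.049, 0.001, 0, 1, 0, 3.9, 0.001, 0.049, 0.001, 0, 0.8, 0, 3.9, 0.001, 0.049, 0.001, 0, 0, 0, 0, 0, 0, 0, 0])

```text
time: 5.9
eef_pos: [0.6222, 0.0756, 0.1607]
tool_rot: [-1.563, 0.165, -0.155]
wrist_force: [-0.1, -1.2, -2.0]
opening: 0.13
```

```bash
python3 -c "
from h import *
print(pose())
plan(J(.0385,-.034-.0026,.155),YJ,hand=0)"
```

```text
[[ 0.9793 -0.0061  0.2025  0.6222]
 [-0.2025  0.003   0.9793  0.0756]
 [-0.0065 -1.      0.0017  0.1607]
 [ 0.      0.      0.      1.    ]]
-0.13,0.57,-1.05,-0.002,-0.022,-0.007,0,
n 1 L 1.2074420135109738
```

>>> apply_moves(deltas=[-0.1, 0.3, -1, -0.002, -0.022, -0.007, 0, 0, 0, 0, 0, 0, 0, 0])

```text
time: 6.1
eef_pos: [0.6182, 0.0651, 0.1557]
tool_rot: [-1.568, 0.141, -0.139]
wrist_force: [-0.8, -0.5, -1.3]
opening: 0.129
```

```bash
python3 -c "
from h import *
T,im=snap('wrist_6');print(T)
plan(J(.0385,-.034-.0026,.155),YJ,hand=0)
cv2.imwrite('pics/w6.png',cv2.resize(im,(800,600)))"
```

```text
[[ 0.9841 -0.0012  0.1777  0.6182]
 [-0.1777 -0.0021  0.9841  0.0651]
 [-0.0008 -1.     -0.0023  0.1557]
 [ 0.      0.      0.      1.    ]]
0.04,0.10,0.01,0.002,0.002,-0.001,0,
n 1 L 0.10289930029910242
```

View pics/w6.png

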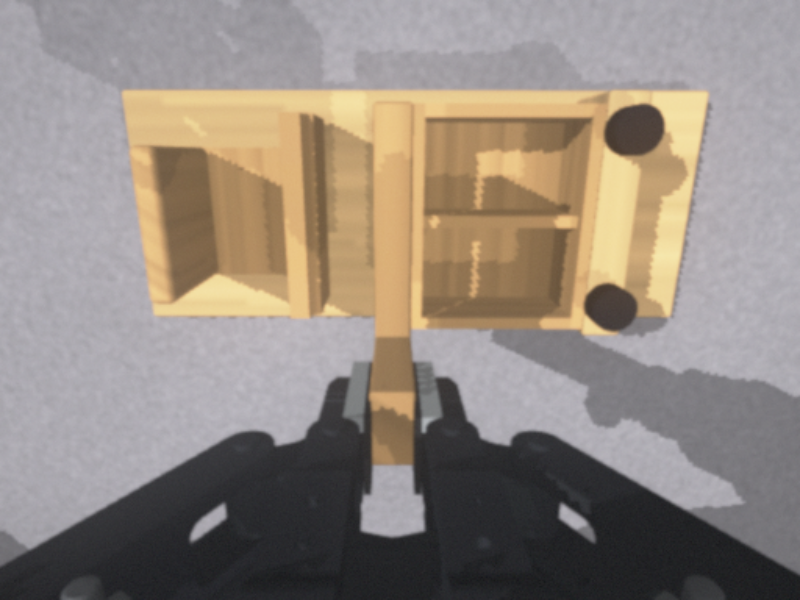

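>>> apply_moves(deltas=[0.1, 1.5, 0, 0.002, 0.002, 0, 0, 0, 2, 0, 0, 0, 0, 0, 0, 2, 0, 0, 0, 0, 0, 0, 0, 0, 0, 0, 0, 0])

```text
time: 6.55
eef_pos: [0.6189, 0.0609, 0.1001]
tool_rot: [-1.566, 0.147, -0.146]
wrist_force: [-0.3, 0.2, 0.4]
opening: 0.126
```

```bash
python3 -c "
from h import *
print(pose())
plan(J(.0395,-.034-.0026,.0847),YJ,hand=0)"
```

```text
[[ 0.9827 -0.0004  0.1852  0.6189]
 [-0.1852  0.0004  0.9827  0.0609]
 [-0.0005 -1.      0.0003  0.1001]
 [ 0.      0.      0.      1.    ]]
0.00,1.54,0.45,-0.000,-0.005,-0.001,0,
n 1 L 1.6026959880661247
```

>>> apply_moves(deltas=[0, 0.8, 0.5, 0, -0.005, 0, 0, 0, 0.5, 0.1, 0, 0, 0, 0, 0, 0.3, 0, 0, 0, 0, 0, 0, 0.2, 0, 0, 0, 0, 0])

```text
time: 6.95
eef_pos: [0.6209, 0.0661, 0.0833]
tool_rot: [-1.565, 0.142, -0.145]
wrist_force: [-1.3, -0.2, -0.7]
opening: 0.131
```

```bash
python3 -c "
from h import *
T,im=snap('wrist_7');print(T)
plan(J(.0395,-.034-.0026,.0847),YJ,hand=0)
cv2.imwrite('pics/w7.png',cv2.resize(im,(800,600)))
im=optics.capture('side')[130:220,210:340,::-1];cv2.imwrite('pics/s7.png',cv2.resize(im,None,fx=5,fy=5,interpolation=2))"
```

```text
[[ 0.9834  0.002   0.1814  0.6209]
 [-0.1814  0.0005  0.9834  0.0661]
 [ 0.0018 -1.      0.0009  0.0833]
 [ 0.      0.      0.      1.    ]]
-0.09,-0.16,-0.09,-0.001,-0.001,0.002,0,
n 1 L 0.20502342879984026
```

View pics/w7.png

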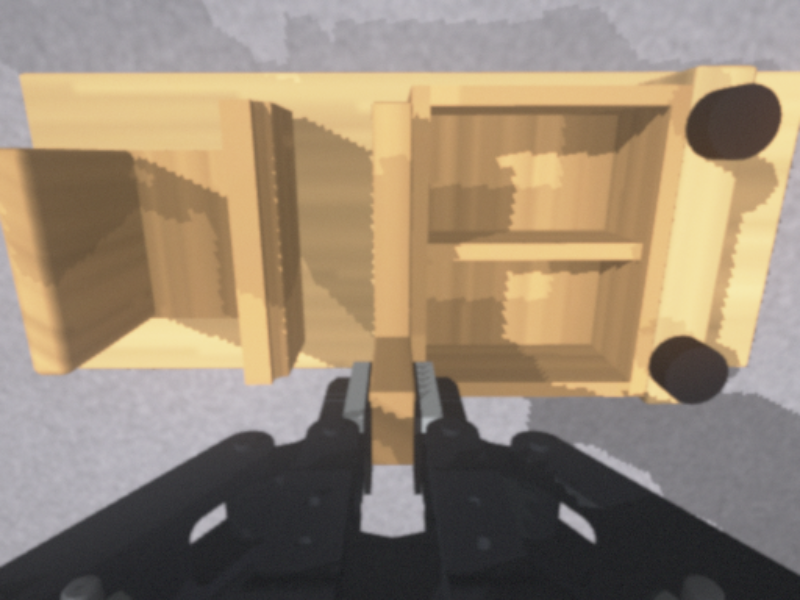

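View pics/s7.png

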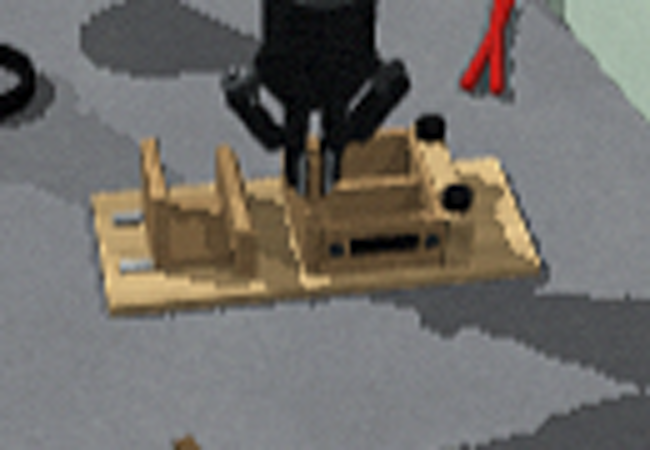

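>>> apply_moves(deltas=[0, 0.2, 0, 0, 0, 0, 0, 0, 0.2, 0, 0, 0, 0, 0])

```text
time: 7.25
eef_pos: [0.6217, 0.0661, 0.0824]
tool_rot: [-1.564, 0.139, -0.147]
wrist_force: [-14.8, -0.3, 45.3]
opening: 0.128
```

>>> apply_moves(deltas=[-0.05, -0.1, 0, 0, 0, 0, 5, 0, 0, 0, 0, 0, 0, 35, 0, 0, 0, 0, 0, 0, 45, 0, 0, 0, 0, 0, 0, 45])

```text
time: 7.65
eef_pos: [0.6219, 0.0661, 0.0847]
tool_rot: [-1.564, 0.138, -0.149]
wrist_force: [-0.4, 0.8, 0.3]
opening: 0.454
```

```bash
python3 -c "
from h import *
o=robot.get_obs();print(pose(),o['opening'],o['wrist_force'])"
```

```text
[[ 0.9834  0.0069  0.1814  0.6219]
 [-0.1815  0.0014  0.9834  0.0661]
 [ 0.0066 -1.      0.0026  0.0847]
 [ 0.      0.      0.      1.    ]] 0.4536473958985813 [-0.3785  0.8063  0.3109]
```

Up, then look.

>>> apply_moves(deltas=[0, -2, 0, 0, 0, 0, 45, 0, -3, 0, 0, 0, 0, 45, 0, -3, 0, 0, 0, 0, 45, 0, 0, 0, 0, 0, 0, 45])

```text
time: 8.05
eef_pos: [0.6212, 0.0657, 0.1662]
tool_rot: [-1.565, 0.139, -0.148]
wrist_force: [1.3, 0.0, -0.4]
opening: 0.452
```

```bash
python3 -c "
from h import *
T,im=snap('wrist_8');print(T)
cv2.imwrite('pics/w8.png',cv2.resize(im,(800,600)))
plan([.4823,-.2055+.0,.165],12.1,hand=45)"
```

```text
[[ 0.9833  0.0053  0.1818  0.6212]
 [-0.1818  0.0007  0.9833  0.0657]
 [ 0.0051 -1.      0.0016  0.1662]
 [ 0.      0.      0.      1.    ]]
-1.24,-0.02,-4.17,-0.000,-0.056,0.000,45,
-1.47,-0.02,-4.09,-0.000,-0.056,0.000,45,
-1.70,-0.02,-4.00,-0.000,-0.056,0.000,45,
-1.92,-0.02,-3.90,-0.000,-0.056,0.000,45,
-2.14,-0.01,-3.79,-0.000,-0.056,0.000,45,
-2.35,-0.01,-3.66,-0.000,-0.056,0.000,45,
-2.55,-0.01,-3.52,-0.000,-0.056,0.000,45,
n 7 L 30.438899722601438
```

View pics/w8.png

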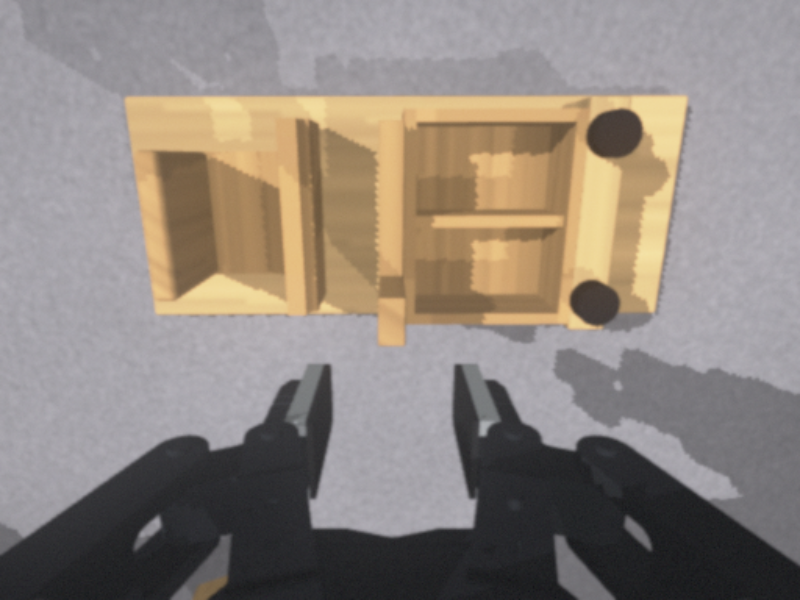

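```bash
python3 -c "
from h import *
K,W=cam('wrist',np.load('pics/wrist_8.npy'))
def jj(P): return np.c_[(P[:,:2]-O)@u,(P[:,:2]-O)@v]*1000
print('plate top',jj(cast(K,W,np.array([(379,121),(403,121),(403,275),(378,275)])*.64,.072)))
print('tab',jj(cast(K,W,np.array([(378,345),(405,346),(405,299),(378,299)])*.64,.112)))
print('encl',jj(cast(K,W,np.array([(404,112),(404,324),(583,108),(571,326)])*.64,.057)))
print('jaw floor',jj(cast(K,W,np.array([(318,120),(324,308)])*.64,.012)))
"
```

```text
plate top [[ 35.2213  49.6383]
 [ 46.1474  49.6256]
 [ 46.4918 -22.4122]
 [ 34.0761 -22.3744]]
tab [[ 34.7206 -43.6971]
 [ 46.3456 -44.2055]
 [ 46.2205 -23.1049]
 [ 34.9182 -23.0669]]
encl [[ 47.0223  54.664 ]
 [ 47.6009 -53.4086]
 [133.2736  56.3787]
 [138.7752 -54.9022]]
jaw floor [[ -0.6543  54.038 ]
 [ -1.7924 -58.2166]]
```

>>> apply_moves(deltas=[-1.2, 0, -4.2, 0, -0.056, 0, 45, -1.5, 0, -4.1, 0, -0.056, 0, 45, -1.7, 0, -4, 0, -0.056, 0, 45, -1.9, 0, -3.9, 0, -0.056, 0, 45, -2.1, 0, -3.8, 0, -0.056, 0, 45, -2.4, 0, -3.7, 0, -0.056, 0, 45, -2.6, 0, -3.5, 0, -0.056, 0, 45, 0, 0, 0, 0, 0, 0, 45, 0, 0, 0, 0, 0, 0, 45])

```text
time: 9.0
eef_pos: [0.475, -0.2152, 0.1552]
tool_rot: [-1.56, -0.175, 0.183]
wrist_force: [-0.0, 1.3, 0.1]
opening: 0.448
```

```bash
python3 -c "
from h import *
T,im=snap('wrist_9');print(T)
cv2.imwrite('pics/w9.png',cv2.resize(im,(800,600)))
plan([.4823,-.2053,.165],12.1,hand=45)"
```

```text
[[ 0.9741 -0.0051 -0.2259  0.475 ]
 [ 0.2259  0.0032  0.9741 -0.2152]
 [-0.0043 -1.      0.0042  0.1552]
 [ 0.      0.      0.      1.    ]]
0.95,-0.98,0.82,-0.004,0.017,-0.005,45,
n 1 L 1.5927438549494428
```

View pics/w9.png

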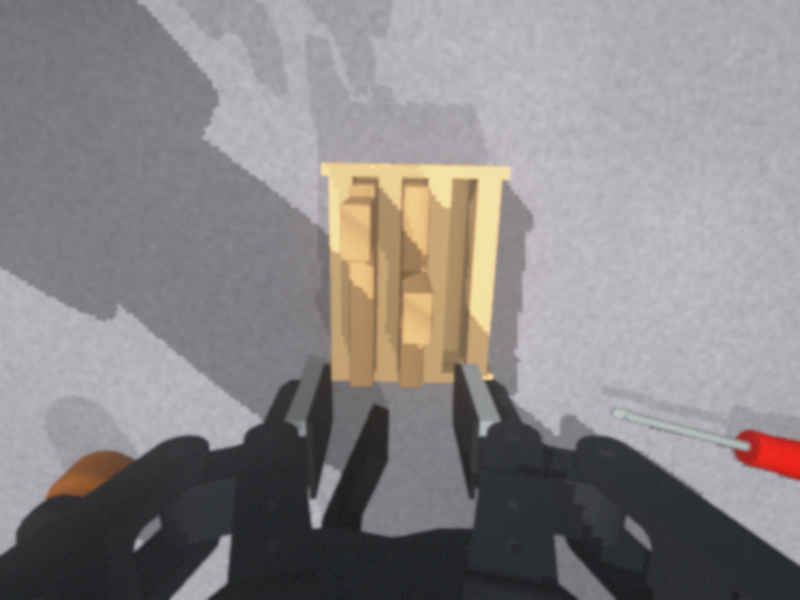

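```bash
python3 -c "
from h import *
K,W=cam('wrist',np.load('pics/wrist_9.npy'))
P=cast(K,W,np.array([(403,293),(432,293),(430,344),(402,344)])*.64,.112);print(P.mean(0))"
```

```text
[ 0.4819 -0.2051  0.112 ]
```

>>> apply_moves(deltas=[0.95, 0, 1, -0.004, 0.017, -0.005, 45, 0, 0, 0, 0, 0, 0, 45])

```text
time: 9.25
eef_pos: [0.4825, -0.2018, 0.1543]
tool_rot: [-1.564, -0.165, 0.166]
wrist_force: [-0.3, -0.0, -1.3]
opening: 0.446
```

```bash
python3 -c "
from h import *
print(pose())
plan([.4823,-.2053,.079],12.1,hand=45)"
```

```text
[[ 0.9778 -0.0005 -0.2096  0.4825]
 [ 0.2096  0.0004  0.9778 -0.2018]
 [-0.0004 -1.      0.0005  0.1543]
 [ 0.      0.      0.      1.    ]]
-0.05,3.77,-0.17,-0.000,-0.000,-0.000,45,
-0.05,3.77,-0.17,-0.000,-0.000,-0.000,45,
n 2 L 7.539635140954161
```

>>> apply_moves(deltas=[-0.05, 3, 0, 0, 0, 0, 45, 0, 3, 0, 0, 0, 0, 45, 0, 1.8, 0, 0, 0, 0, 45, 0, 0, 0, 0, 0, 0, 45])

```text
time: 9.65
eef_pos: [0.4832, -0.1999, 0.0735]
tool_rot: [-1.564, -0.171, 0.171]
wrist_force: [0.1, -0.4, 1.4]
opening: 0.447
```

```bash
python3 -c "
from h import *
print(pose())
plan([.4823,-.2053,.081],12.1,hand=45)"
```

```text
[[ 0.9764 -0.     -0.2159  0.4832]
 [ 0.2159 -0.0002  0.9764 -0.1999]
 [-0.0001 -1.     -0.0002  0.0735]
 [ 0.      0.      0.      1.    ]]
-0.20,-0.75,-0.50,0.000,0.006,-0.000,45,
n 1 L 0.9288959907135164
```

>>> apply_moves(deltas=[-0.2, -0.7, -0.5, 0, 0.006, 0, 45, 0, 0, 0, 0, 0, 0, 45])

```text
time: 9.85
eef_pos: [0.4826, -0.2055, 0.082]
tool_rot: [-1.565, -0.167, 0.167]
wrist_force: [-0.1, -0.3, 0.3]
opening: 0.45
```

```bash
python3 -c "
from h import *
print(pose())
plan([.4823,-.2053,.081],12.1,hand=45)"
```

```text
[[ 0.9775 -0.     -0.2108  0.4826]
 [ 0.2108 -0.0005  0.9775 -0.2055]
 [-0.0001 -1.     -0.0005  0.082 ]
 [ 0.      0.      0.      1.    ]]
-0.03,0.10,0.03,0.000,0.001,-0.000,45,
n 1 L 0.10622437425212887
```

>>> apply_moves(deltas=[0, 0, 0, 0, 0, 0, 0, 0, 0, 0, 0, 0, 0, 0, 0, 0, 0, 0, 0, 0, 0, 0, 0, 0, 0, 0, 0, 0])

```text
time: 10.25
eef_pos: [0.4835, -0.2059, 0.0846]
tool_rot: [-1.566, -0.169, 0.164]
wrist_force: [0.1, 1.0, -1.1]
opening: 0.13
```

```bash
python3 -c "
from h import *
print(pose(),robot.get_obs()['opening'])"
```

```text
[[ 0.9775  0.0034 -0.2108  0.4835]
 [ 0.2109 -0.0018  0.9775 -0.2059]
 [ 0.0029 -1.     -0.0024  0.0846]
 [ 0.      0.      0.      1.    ]] 0.12996627569873698
```

>>> apply_moves(deltas=[0, -1.5, 0, 0, 0, 0, 0, 0, -2.5, 0, 0, 0, 0, 0, 0, -2.5, 0, 0, 0, 0, 0, 0, -1.7, 0, 0, 0, 0, 0, 0, 0, 0, 0, 0, 0, 0])

```text
time: 10.75
eef_pos: [0.4828, -0.2054, 0.1691]
tool_rot: [-1.566, -0.168, 0.166]
wrist_force: [-0.5, 0.1, -1.5]
opening: 0.13
```

```bash
python3 -c "
from h import *
print(pose(),robot.get_obs()['opening'])
plan(J(.026,-.001,.168),YJ,hand=0)"
```

```text
[[ 0.9774  0.0017 -0.2112  0.4828]
 [ 0.2112 -0.001   0.9774 -0.2054]
 [ 0.0015 -1.     -0.0013  0.1691]
 [ 0.      0.      0.      1.    ]] 0.1298789048990136
2.40,0.01,3.42,0.000,0.049,0.000,0,
2.23,0.01,3.54,0.000,0.049,0.000,0,
2.05,0.01,3.64,0.000,0.049,0.000,0,
1.87,0.01,3.74,0.000,0.049,0.000,0,
1.69,0.01,3.83,0.000,0.049,0.000,0,
1.50,0.01,3.91,0.000,0.049,0.000,0,
1.30,0.01,3.97,0.000,0.049,0.000,0,
1.10,0.01,4.03,0.000,0.049,0.000,0,
n 8 L 33.45428769290879
```

>>> apply_moves(deltas=[2.4, -0.7, 3.4, 0, 0.049, 0, 0, 2.2, -0.7, 3.5, 0, 0.049, 0, 0, 2.1, -0.7, 3.6, 0, 0.049, 0, 0, 1.9, -0.5, 3.7, 0, 0.049, 0, 0, 1.6, -0.3, 3.8, 0, 0.049, 0, 0, 1.4, -0.1, 3.9, 0, 0.049, 0, 0, 1.2, 0, 3.8, 0, 0.046, 0, 0, 0.9, 0, 3.4, 0, 0.045, 0, 0, 0, 0, 0, 0, 0, 0, 0])

```text
time: 11.65
eef_pos: [0.6115, 0.1044, 0.1916]
tool_rot: [-1.568, 0.154, -0.147]
wrist_force: [-0.6, -1.0, -2.1]
opening: 0.126
```

```bash
python3 -c "
from h import *
print(pose(),robot.get_obs()['opening'])
plan(J(.026,-.001,.165),YJ,hand=0)"
```

```text
[[ 0.9817 -0.005   0.1904  0.6115]
 [-0.1904 -0.0023  0.9817  0.1044]
 [-0.0045 -1.     -0.0032  0.1916]
 [ 0.      0.      0.      1.    ]] 0.12596427063100094
0.17,2.66,-0.12,0.003,-0.010,-0.005,0,
n 1 L 2.665111310559385
```

>>> apply_moves(deltas=[0.2, 1.2, -0.1, 0.003, -0.01, -0.005, 0, 0, 1.2, 0, 0, 0, 0, 0, 0, 0, 0, 0, 0, 0, 0])

```text
time: 11.95
eef_pos: [0.6124, 0.1037, 0.1635]
tool_rot: [-1.568, 0.143, -0.139]
wrist_force: [-0.9, 0.2, -0.8]
opening: 0.129
```

```bash
python3 -c "
from h import *
T,im=snap('wrist_10');print(T)
plan(J(.026,-.001,.165),YJ,hand=0)
cv2.imwrite('pics/w10.png',cv2.resize(im,(800,600)))"
```

```text
[[ 0.9839 -0.0026  0.1788  0.6124]
 [-0.1788 -0.0016  0.9839  0.1037]
 [-0.0023 -1.     -0.002   0.1635]
 [ 0.      0.      0.      1.    ]]
0.03,-0.06,-0.07,0.002,0.002,-0.001,0,
n 1 L 0.10156060759984951
```

View pics/w10.png

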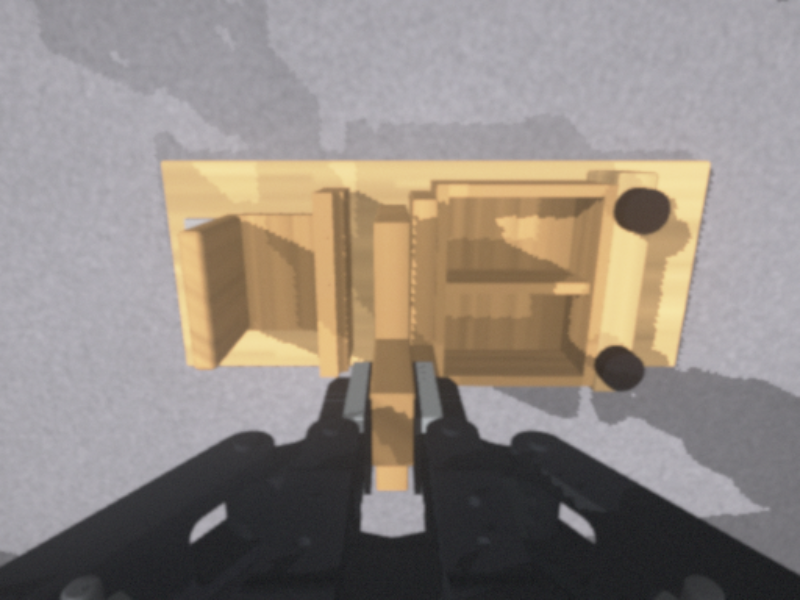

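>>> apply_moves(deltas=[0, 2, 0, 0.002, 0.002, 0, 0, 0, 2, 0.1, 0, 0, 0, 0, 0, 2, 0.1, 0, 0, 0, 0, 0, 0, 0, 0, 0, 0, 0])

```text
time: 12.4
eef_pos: [0.6138, 0.1039, 0.1042]
tool_rot: [-1.566, 0.145, -0.146]
wrist_force: [-0.3, -0.4, -0.1]
opening: 0.128
```

```bash
python3 -c "
from h import *
T,im=snap('wrist_11');print(T,robot.get_obs()['wrist_force'])
plan(J(.026,-.001,.083),YJ,hand=0)
cv2.imwrite('pics/w11.png',cv2.resize(im,(800,600)))"
```

```text
[[ 0.983   0.0008  0.1838  0.6138]
 [-0.1838  0.0003  0.983   0.1039]
 [ 0.0007 -1.      0.0005  0.1042]
 [ 0.      0.      0.      1.    ]] [ 0.5337 -0.7026  0.88  ]
-0.15,2.27,-0.13,-0.001,-0.003,0.003,0,
n 1 L 2.276812362661481
```

View pics/w11.png

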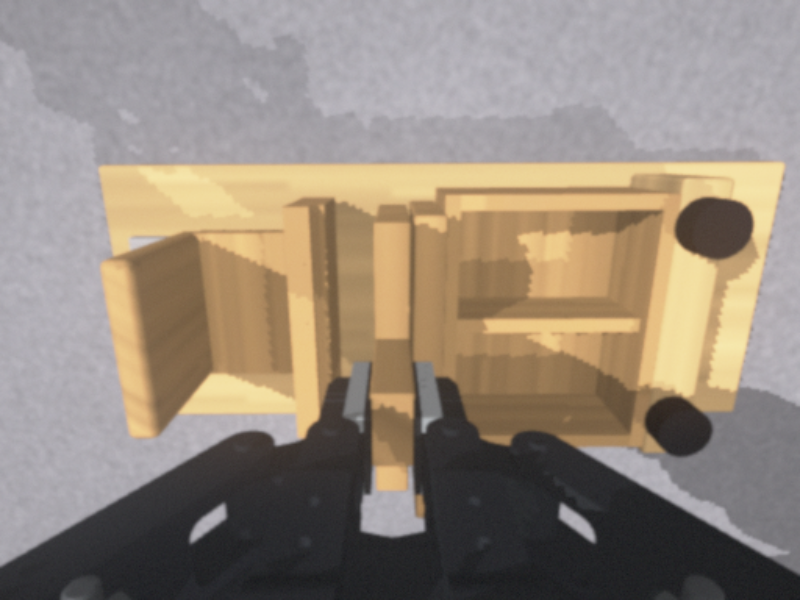

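Fine. Continue down to near the floor.

>>> apply_moves(deltas=[-0.15, 1, -0.1, 0, -0.003, 0.002, 0, 0, 0.7, 0, 0, 0, 0, 0, 0, 0.2, 0, 0, 0, 0, 0, 0, 0.1, 0, 0, 0, 0, 0])

```text
time: 12.85
eef_pos: [0.6141, 0.1025, 0.0873]
tool_rot: [-1.564, 0.14, -0.147]
wrist_force: [-0.4, 0.4, -0.3]
opening: 0.13
```

>>> apply_moves(deltas=[0, 0.1, 0, 0, 0, 0, 0])

```text
time: 12.95
eef_pos: [0.6142, 0.1026, 0.0865]
tool_rot: [-1.564, 0.14, -0.147]
wrist_force: [0.1, 0.4, -0.8]
opening: 0.127
```

>>> apply_moves(deltas=[0, 0.15, 0, 0, 0, 0, 0, 0, 0.15, 0, 0, 0, 0, 0])

```text
time: 13.15
eef_pos: [0.6146, 0.1028, 0.0839]
tool_rot: [-1.564, 0.139, -0.148]
wrist_force: [-0.7, 5.6, 20.8]
opening: 0.131
```

>>> apply_moves(deltas=[0, 0.1, 0, 0, 0, 0, 0])

```text
time: 13.25
eef_pos: [0.6149, 0.1029, 0.0839]
tool_rot: [-1.563, 0.138, -0.148]
wrist_force: [-7.1, -0.7, 29.0]
opening: 0.129
```

On the floor. Release and rise.

>>> apply_moves(deltas=[-0.1, -0.1, 0, 0, 0, 0, 5, 0, 0, 0, 0, 0, 0, 35, 0, 0, 0, 0, 0, 0, 45, 0, 0, 0, 0, 0, 0, 45, 0, -2, 0, 0, 0, 0, 45, 0, -3, 0, 0, 0, 0, 45, 0, -3, 0, 0, 0, 0, 45, 0, 0, 0, 0, 0, 0, 45])

```text
time: 14.05
eef_pos: [0.6132, 0.1028, 0.1669]
tool_rot: [-1.564, 0.139, -0.147]
wrist_force: [0.3, 0.7, 0.5]
opening: 0.452
```

```bash
python3 -c "
from h import *
T,im=snap('wrist_12');print(T)
cv2.imwrite('pics/w12.png',cv2.resize(im,(800,600)))
plan([.4510,-.1777,.165],12.1,hand=45)"
```

```text
[[ 0.9834  0.0056  0.1812  0.6132]
 [-0.1812  0.0016  0.9834  0.1028]
 [ 0.0052 -1.      0.0026  0.1669]
 [ 0.      0.      0.      1.    ]]
-1.35,-0.01,-3.81,-0.000,-0.049,0.000,45,
-1.54,-0.01,-3.74,-0.000,-0.049,0.000,45,
-1.72,-0.01,-3.66,-0.000,-0.049,0.000,45,
-1.90,-0.01,-3.57,-0.000,-0.049,0.000,45,
-2.07,-0.01,-3.48,-0.000,-0.049,0.000,45,
-2.24,-0.00,-3.37,-0.000,-0.049,0.000,45,
-2.40,-0.00,-3.26,-0.000,-0.049,0.000,45,
-2.56,-0.00,-3.14,-0.000,-0.049,0.000,45,
n 8 L 32.36635704013742
```

View pics/w12.png

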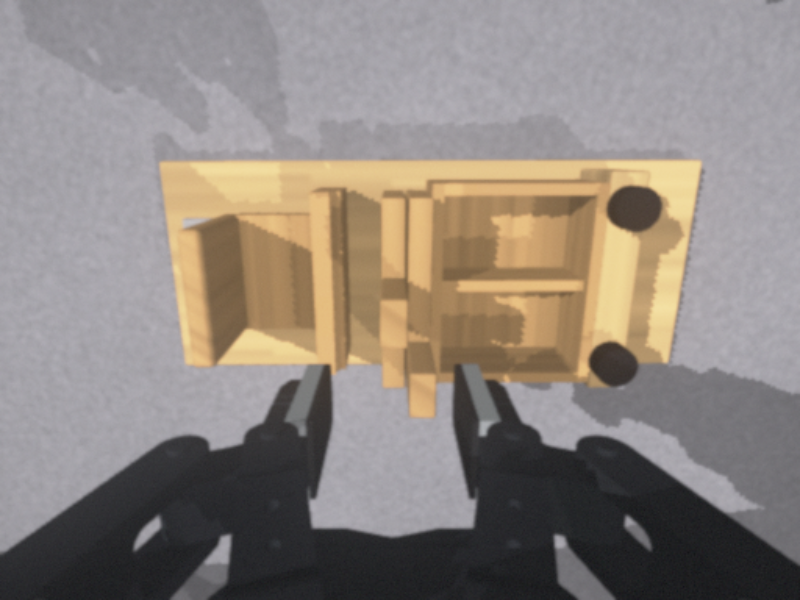

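```bash
python3 -c "
from h import *
K,W=cam('wrist',np.load('pics/wrist_12.npy'))
def jj(P): return np.c_[(P[:,:2]-O)@u,(P[:,:2]-O)@v]*1000
print('B top',jj(cast(K,W,np.array([(384,195),(405,195),(406,385),(382,385)])*.64,.072)))
print('C top',jj(cast(K,W,np.array([(409,195),(431,195),(435,415),(410,415)])*.64,.072)))
print('jaw floor',jj(cast(K,W,np.array([(348,190),(348,360)])*.64,.012)))
"
```

```text
B top [[ 22.6778  51.7384]
 [ 32.6689  51.7246]
 [ 33.8511 -47.5566]
 [ 21.0686 -47.5055]]
C top [[ 34.5726  51.7219]
 [ 45.0461  51.7074]
 [ 49.7327 -65.5134]
 [ 36.1505 -65.4528]]
jaw floor [[  0.7232  50.1808]
 [ -2.1244 -58.9829]]
```

>>> apply_moves(deltas=[-1.4, 0, -3.8, 0, -0.049, 0, 45, -1.5, 0, -3.7, 0, -0.049, 0, 45, -1.7, 0, -3.7, 0, -0.049, 0, 45, -1.9, 0, -3.6, 0, -0.049, 0, 45, -2.1, 0, -3.5, 0, -0.049, 0, 45, -2.2, 0, -3.4, 0, -0.049, 0, 45, -2.3, 0, -2.9, 0, -0.047, 0, 45, -2, 0, -2.2, 0, -0.04, 0, 45, 0, 0, 0, 0, 0, 0, 45])

```text
time: 15.0
eef_pos: [0.4478, -0.1729, 0.1564]
tool_rot: [-1.56, -0.167, 0.176]
wrist_force: [0.8, 0.9, -0.0]
opening: 0.447
```

```bash
python3 -c "
from h import *
T,im=snap('wrist_13');print(T)
cv2.imwrite('pics/w13.png',cv2.resize(im,(800,600)))
plan([.4510,-.1777,.155],12.1,hand=45)"
```

```text
[[ 0.9761 -0.0058 -0.2171  0.4478]
 [ 0.2171  0.0031  0.9761 -0.1729]
 [-0.005  -1.      0.0042  0.1564]
 [ 0.      0.      0.      1.    ]]
0.07,0.13,-0.68,-0.005,0.008,-0.004,45,
n 1 L 0.6964605656723718
```

View pics/w13.png

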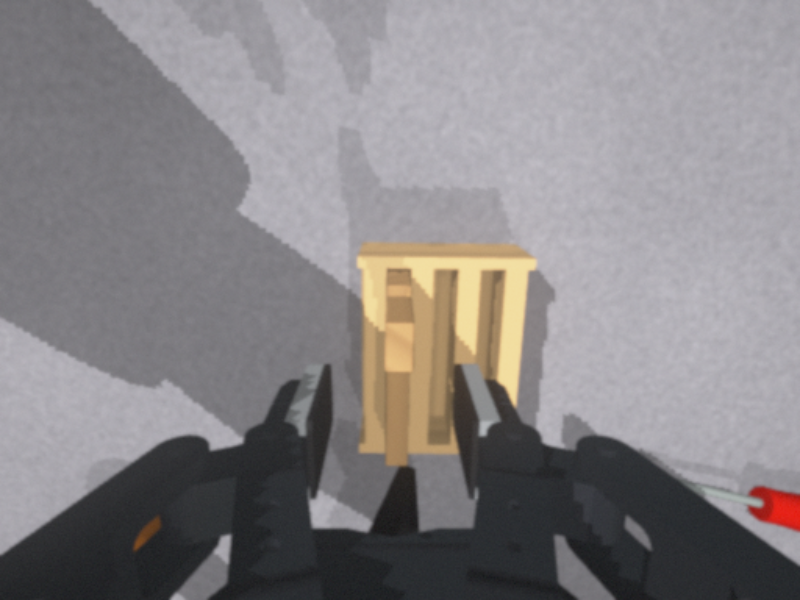

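```bash
python3 -c "
from h import *
K,W=cam('wrist',np.load('pics/wrist_13.npy'))
P=cast(K,W,np.array([(386,323),(412,323),(411,371),(386,370)])*.64,.112);print(P.mean(0))"
```

```text
[ 0.4505 -0.1767  0.112 ]
```

>>> apply_moves(deltas=[0.1, 2.5, -0.5, -0.004, 0.008, -0.004, 45, 0, 2.5, 0, 0, 0, 0, 45, 0, 1.6, 0, 0, 0, 0, 45, 0, 0, 0, 0, 0, 0, 45])

```text
time: 15.45
eef_pos: [0.4527, -0.1722, 0.0865]
tool_rot: [-1.562, -0.167, 0.166]
wrist_force: [-0.4, -0.8, 0.1]
opening: 0.45
```

```bash
python3 -c "
from h import *
print(pose(),robot.get_obs()['wrist_force'])
plan([.4510,-.1777,.081],12.1,hand=45)"
```

```text
[[ 0.9775  0.     -0.2108  0.4527]
 [ 0.2108  0.0029  0.9775 -0.1722]
 [ 0.0006 -1.      0.0028  0.0865]
 [ 0.      0.      0.      1.    ]] [-0.4313 -0.7738  0.0688]
-0.28,0.55,-0.51,-0.003,0.001,0.001,45,
n 1 L 0.7975810879037047
```

>>> apply_moves(deltas=[-0.25, 0.5, -0.5, -0.003, 0.001, 0, 45, 0, 0, 0, 0, 0, 0, 45, 0, 0, 0, 0, 0, 0, 0, 0, 0, 0, 0, 0, 0, 0, 0, 0, 0, 0, 0, 0, 0, 0, 0, 0, 0, 0, 0, 0])

```text
time: 16.05
eef_pos: [0.4522, -0.1767, 0.083]
tool_rot: [-1.565, -0.168, 0.165]
wrist_force: [-1.1, 0.2, -1.9]
opening: 0.127
```

```bash
python3 -c "
from h import *
print(pose(),robot.get_obs()['opening'])"
```

```text
[[ 0.9776  0.0019 -0.2107  0.4522]
 [ 0.2107 -0.0004  0.9776 -0.1767]
 [ 0.0018 -1.     -0.0008  0.083 ]
 [ 0.      0.      0.      1.    ]] 0.12749212377118552
```

>>> apply_moves(deltas=[0, -1.5, 0, 0, 0, 0, 0, 0, -3, 0, 0, 0, 0, 0, 0, -4, 0, 0, 0, 0, 0, 0, -2.2, 0, 0, 0, 0, 0, 0, 0, 0, 0, 0, 0, 0])

```text
time: 16.55
eef_pos: [0.4521, -0.1765, 0.1943]
tool_rot: [-1.565, -0.169, 0.165]
wrist_force: [0.9, -0.9, -1.8]
opening: 0.13
```

```bash
python3 -c "
from h import *
print(pose(),robot.get_obs()['opening'])
print(J(.0115,.0345,.195))
plan(J(.0115,.0345,.195),YJ,hand=0)"
```

```text
[[ 0.9775  0.0025 -0.2111  0.4521]
 [ 0.2111 -0.0001  0.9775 -0.1765]
 [ 0.0024 -1.     -0.0006  0.1943]
 [ 0.      0.      0.      1.    ]] 0.13027338008486294
[0.605  0.1404 0.195 ]
2.70,-0.00,3.47,0.000,0.049,0.000,0,
2.53,-0.01,3.60,0.000,0.049,0.000,0,
2.35,-0.01,3.72,0.000,0.049,0.000,0,
2.16,-0.01,3.83,0.000,0.049,0.000,0,
1.97,-0.01,3.93,0.000,0.049,0.000,0,
1.78,-0.01,4.02,0.000,0.049,0.000,0,
1.58,-0.01,4.10,0.000,0.049,0.000,0,
1.37,-0.01,4.18,0.000,0.049,0.000,0,
n 8 L 35.17732585355846
```

>>> apply_moves(deltas=[2.7, -0.1, 3.5, 0, 0.049, 0, 0, 2.5, -0.1, 3.6, 0, 0.049, 0, 0, 2.3, -0.1, 3.7, 0, 0.049, 0, 0, 2.2, -0.1, 3.8, 0, 0.049, 0, 0, 1.9, 0, 3.9, 0, 0.049, 0, 0, 1.7, 0, 4, 0, 0.049, 0, 0, 1.4, 0, 3.8, 0, 0.046, 0, 0, 1, 0, 3.5, 0, 0.045, 0, 0, 0, 0, 0, 0, 0, 0, 0])

```text
time: 17.45
eef_pos: [0.6025, 0.1417, 0.1933]
tool_rot: [-1.567, 0.149, -0.152]
wrist_force: [-0.9, -1.1, 0.3]
opening: 0.129
```

```bash
python3 -c "
from h import *
print(pose(),robot.get_obs()['opening'])
plan(J(.0115,.0345,.165),YJ,hand=0)"
```

```text
[[ 0.9817  0.0013  0.1905  0.6025]
 [-0.1905 -0.0015  0.9817  0.1417]
 [ 0.0016 -1.     -0.0013  0.1933]
 [ 0.      0.      0.      1.    ]] 0.12860664467560834
0.27,2.83,-0.08,0.001,-0.010,0.002,0,
n 1 L 2.8479869076809985
```

>>> apply_moves(deltas=[0.2, 1.3, -0.1, 0.001, -0.01, 0.001, 0, 0, 1.3, 0, 0, 0, 0, 0, 0, 0, 0, 0, 0, 0, 0])

```text
time: 17.75
eef_pos: [0.6036, 0.1395, 0.1629]
tool_rot: [-1.568, 0.142, -0.139]
wrist_force: [0.1, -0.6, 0.3]
opening: 0.13
```

```bash
python3 -c "
from h import *
T,im=snap('wrist_14');print(T)
plan(J(.0115,.0345,.165),YJ,hand=0)
cv2.imwrite('pics/w14.png',cv2.resize(im,(800,600)))"
```

```text
[[ 0.984  -0.0019  0.1783  0.6036]
 [-0.1783 -0.0015  0.984   0.1395]
 [-0.0016 -1.     -0.0019  0.1629]
 [ 0.      0.      0.      1.    ]]
0.09,-0.12,0.12,0.002,0.002,-0.001,0,
n 1 L 0.19072321086176947
```

View pics/w14.png

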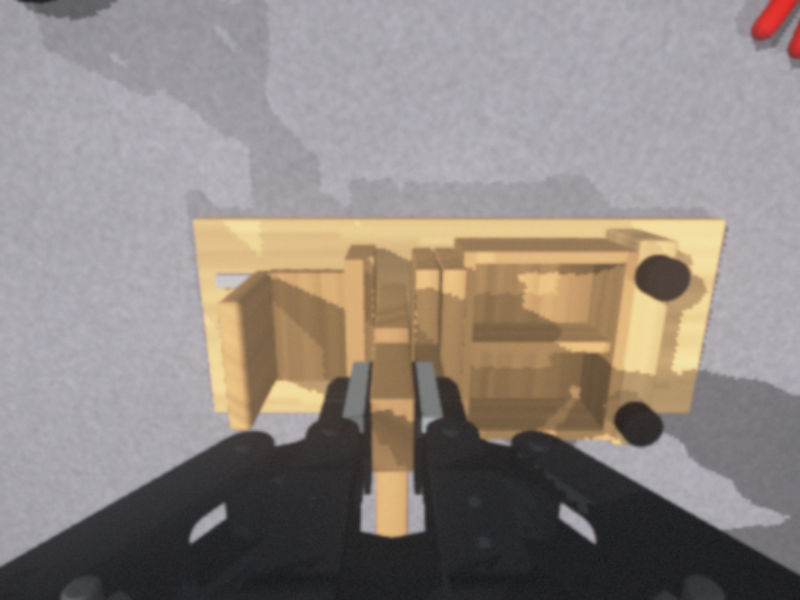

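>>> apply_moves(deltas=[0, 2, 0.1, 0.002, 0.002, 0, 0, 0, 2, 0.1, 0, 0, 0, 0, -0.05, 2, 0.1, 0, 0, 0, 0, 0, 0, 0, 0, 0, 0, 0])

```text
time: 18.2
eef_pos: [0.6048, 0.1395, 0.1032]
tool_rot: [-1.565, 0.143, -0.146]
wrist_force: [-1.0, 0.3, 0.7]
opening: 0.13
```

```bash
python3 -c "
from h import *
T,im=snap('wrist_15');print(T,robot.get_obs()['wrist_force'])
plan(J(.0115,.0345,.083),YJ,hand=0)
cv2.imwrite('pics/w15.png',cv2.resize(im,(800,600)))"
```

```text
[[ 0.9832  0.0017  0.1827  0.6048]
 [-0.1827  0.0006  0.9832  0.1395]
 [ 0.0015 -1.      0.0009  0.1032]
 [ 0.      0.      0.      1.    ]] [ 0.485  -0.7155  0.1562]
-0.07,2.17,0.08,-0.001,-0.002,0.003,0,
n 1 L 2.174058770189761
```

View pics/w15.png

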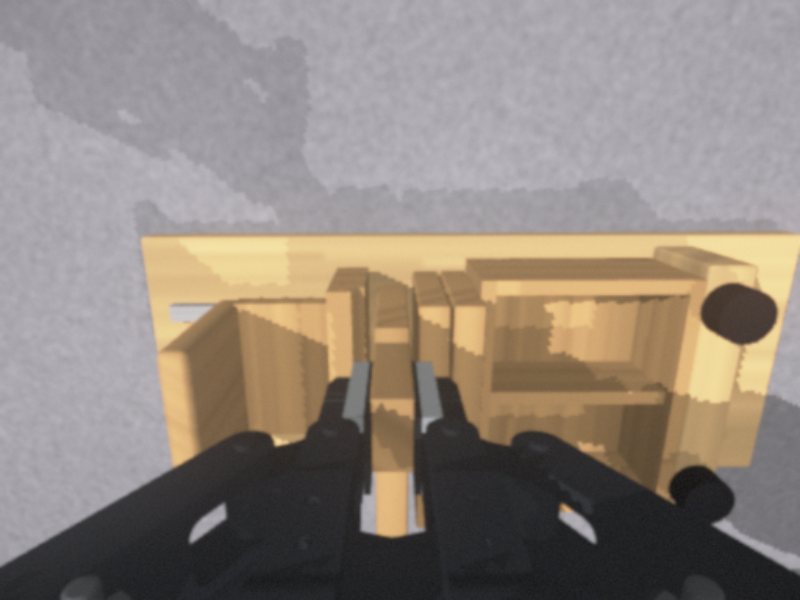

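>>> apply_moves(deltas=[-0.15, 1, 0.1, 0, -0.003, 0.002, 0, 0, 0.7, 0, 0, 0, 0, 0, 0, 0.2, 0, 0, 0, 0, 0, 0, 0.1, 0, 0, 0, 0, 0])

```text
time: 18.65
eef_pos: [0.6056, 0.1402, 0.0862]
tool_rot: [-1.564, 0.138, -0.146]
wrist_force: [0.6, 1.0, -0.7]
opening: 0.125
```

>>> apply_moves(deltas=[0, 0.15, 0, 0, 0, 0, 0])

```text
time: 18.75
eef_pos: [0.6057, 0.1403, 0.0849]
tool_rot: [-1.564, 0.138, -0.146]
wrist_force: [0.0, 0.7, -1.6]
opening: 0.13
```

>>> apply_moves(deltas=[0, 0.15, 0, 0, 0, 0, 0])

```text
time: 18.85
eef_pos: [0.6058, 0.1403, 0.0835]
tool_rot: [-1.563, 0.138, -0.147]
wrist_force: [0.1, 0.4, -1.1]
opening: 0.128
```

>>> apply_moves(deltas=[0, 0.12, 0, 0, 0, 0, 0])

```text
time: 18.95
eef_pos: [0.606, 0.1405, 0.0824]
tool_rot: [-1.563, 0.137, -0.147]
wrist_force: [-0.7, 3.5, 10.6]
opening: 0.128
```

>>> apply_moves(deltas=[0, 0.1, 0, 0, 0, 0, 0])

```text
time: 19.05
eef_pos: [0.6063, 0.1405, 0.0824]
tool_rot: [-1.563, 0.136, -0.148]
wrist_force: [-7.0, -0.6, 28.0]
opening: 0.131
```

>>> apply_moves(deltas=[-0.1, -0.1, 0, 0, 0, 0, 5, 0, 0, 0, 0, 0, 0, 35, 0, 0, 0, 0, 0, 0, 45, 0, 0, 0, 0, 0, 0, 45, 0, -2, 0, 0, 0, 0, 45, 0, -3, 0, 0, 0, 0, 45, 0, -3, 0, 0, 0, 0, 0, 0, 0, 0, 0, 0, 0, 0])

```text
time: 19.85
eef_pos: [0.6045, 0.1402, 0.1655]
tool_rot: [-1.564, 0.137, -0.147]
wrist_force: [0.8, -0.9, -0.7]
opening: 0.119
```

```bash
python3 -c "
from h import *
T,im=snap('wrist_16');print(T)
cv2.imwrite('pics/w16.png',cv2.resize(im,(800,600)))
plan(J(-.115,0,.16),YJ,hand=0)"
```

```text
[[ 0.9836  0.0062  0.1801  0.6045]
 [-0.1801  0.0021  0.9836  0.1402]
 [ 0.0057 -1.      0.0031  0.1655]
 [ 0.      0.      0.      1.    ]]
-4.18,0.10,-1.14,-0.001,0.000,0.001,0,
-4.18,0.11,-1.14,-0.001,0.000,0.001,0,
-4.18,0.11,-1.14,-0.001,0.000,0.001,0,
n 3 L 12.993991036195665
```

View pics/w16.png

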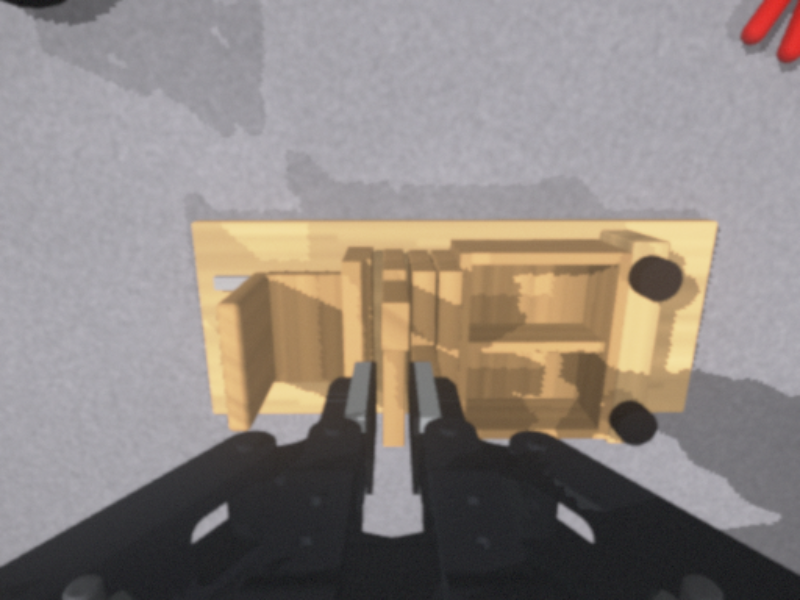

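>>> apply_moves(deltas=[-4.2, 0, -1.1, 0, 0, 0.001, 0, -4.2, 0, -1.1, 0, 0, 0.001, 0, -4.2, 0, -1.1, 0, 0, 0.001, 0, 0, 0, 0, 0, 0, 0, 0, 0, 0, 0, 0, 0, 0, 0])

```text
time: 20.4
eef_pos: [0.4668, 0.1292, 0.1591]
tool_rot: [-1.567, 0.145, -0.138]
wrist_force: [0.5, 0.6, 1.4]
opening: 0.002
```

```bash
python3 -c "
from h import *
T,im=snap('wrist_17');print(T,robot.get_obs()['opening'])
cv2.imwrite('pics/w17.png',cv2.resize(im,(800,600)))
plan(J(-.115,0,.055),YJ,hand=0)
im=optics.capture('side')[120:220,200:340,::-1];cv2.imwrite('pics/s17.png',cv2.resize(im,None,fx=5,fy=5,interpolation=2))"
```

```text
[[ 0.9838 -0.0042  0.1793  0.4668]
 [-0.1793 -0.0004  0.9838  0.1292]
 [-0.004  -1.     -0.0012  0.1591]
 [ 0.      0.      0.      1.    ]] 0.00010305803878719064
0.27,3.47,0.06,0.000,0.000,-0.002,0,
0.26,3.47,0.05,0.000,0.000,-0.002,0,
0.26,3.47,0.05,0.000,0.000,-0.002,0,
n 3 L 10.428059755060715
```

View pics/w17.png

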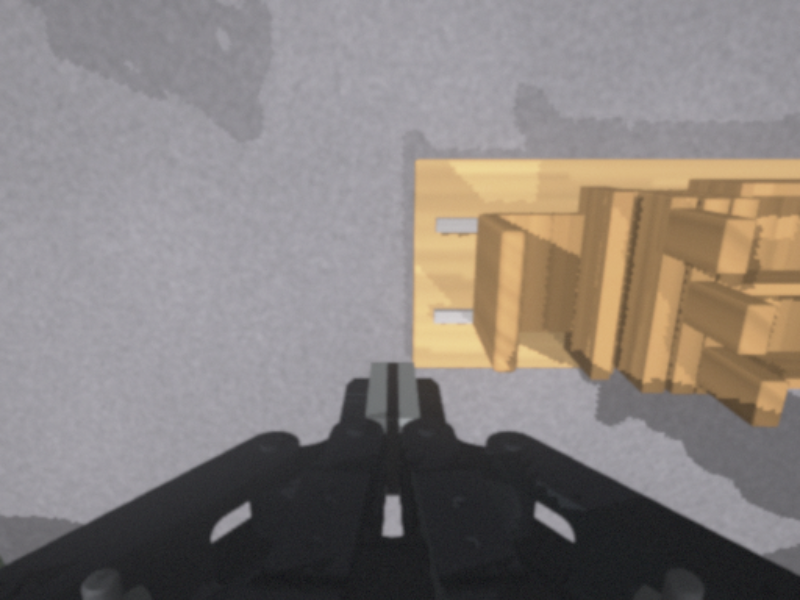

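View pics/s17.png

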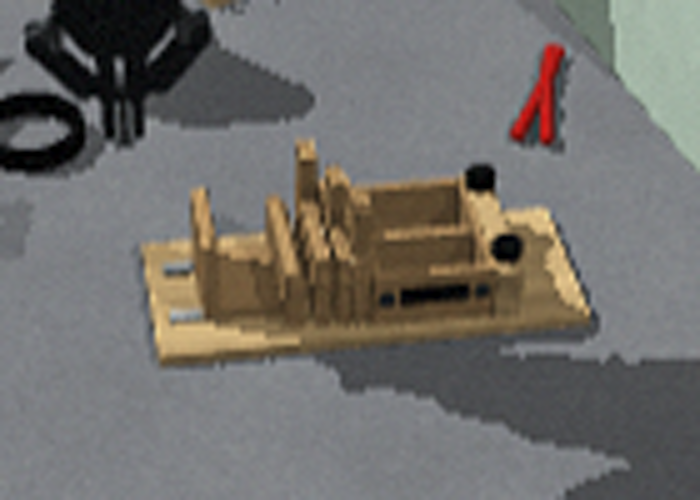

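>>> apply_moves(deltas=[0, 3, 0, 0, 0, -0.003, 0, 0, 3, 0, 0, 0, -0.002, 0, 0, 2.7, 0, 0, 0, 0, 0, 0, 0, 0, 0, 0, 0, 0])

```text
time: 20.9
eef_pos: [0.4713, 0.1294, 0.0682]
tool_rot: [-1.566, 0.138, -0.146]
wrist_force: [-0.2, -0.5, 0.7]
opening: 0.001
```

```bash
python3 -c "
from h import *
T=pose();print(T,robot.get_obs()['wrist_force'])
plan(J(-.1,0,.062),YJ,hand=0)
im=optics.capture('side')[120:220,200:340,::-1];cv2.imwrite('pics/s18.png',cv2.resize(im,None,fx=5,fy=5,interpolation=2))"
```

```text
[[ 0.9836  0.0051  0.1801  0.4713]
 [-0.1801 -0.0007  0.9836  0.1294]
 [ 0.0051 -1.      0.0002  0.0682]
 [ 0.      0.      0.      1.    ]] [-0.2323 -0.497   0.7167]
1.80,0.63,0.04,-0.000,0.000,0.005,0,
n 1 L 1.9112935140442728
```

View pics/s18.png

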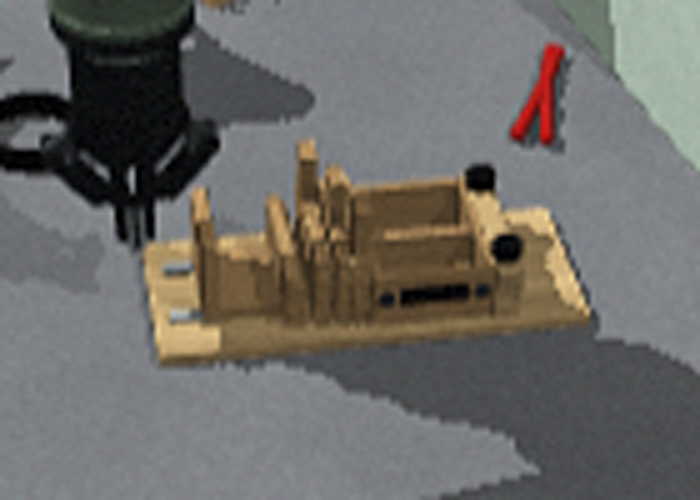

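>>> apply_moves(deltas=[1, 0.4, 0, 0, 0, 0.005, 0, 0.8, 0.2, 0, 0, 0, 0, 0, 0.3, 0, 0, 0, 0, 0, 0])

```text
time: 21.25
eef_pos: [0.4951, 0.1258, 0.0666]
tool_rot: [-1.565, 0.139, -0.146]
wrist_force: [-1.0, 0.2, -0.2]
opening: 0.0
```

>>> apply_moves(deltas=[0.3, 0, 0, 0, 0, 0, 0, 0.3, 0, 0, 0, 0, 0, 0, 0.2, 0, 0, 0, 0, 0, 0])

```text
time: 21.55
eef_pos: [0.5033, 0.1246, 0.0681]
tool_rot: [-1.564, 0.138, -0.146]
wrist_force: [-4.5, 0.5, -3.8]
opening: 0.0
```

>>> apply_moves(deltas=[0.2, 0.1, 0, 0, 0, 0, 0, 0.2, 0.1, 0, 0, 0, 0, 0, 0.2, 0.1, 0, 0, 0, 0, 0])

```text
time: 21.85
eef_pos: [0.5087, 0.1238, 0.0653]
tool_rot: [-1.564, 0.139, -0.144]
wrist_force: [-3.9, 1.3, 3.8]
opening: 0.001
```

>>> apply_moves(deltas=[0.2, 0.1, 0, 0, 0, 0, 0, 0.2, 0, 0, 0, 0, 0, 0])

```text
time: 22.05
eef_pos: [0.5125, 0.1231, 0.0641]
tool_rot: [-1.564, 0.14, -0.143]
wrist_force: [-5.7, 0.0, 3.7]
opening: -0.001
```

>>> apply_moves(deltas=[0.15, 0, 0, 0, 0, 0, 0, 0.15, 0, 0, 0, 0, 0, 0])

```text
time: 22.25
eef_pos: [0.5127, 0.1231, 0.0638]
tool_rot: [-1.564, 0.145, -0.137]
wrist_force: [-16.8, 2.1, 14.2]
opening: -0.003
```

```bash
python3 -c "
from h import *
T,im=snap('wrist_19');print(T[:3,3],robot.get_obs()['wrist_force'])
cv2.imwrite('pics/w19.png',cv2.resize(im[60:330,200:],None,fx=2.5,fy=2.2,interpolation=2))
im=optics.capture('side')[120:220,200:340,::-1];cv2.imwrite('pics/s19.png',cv2.resize(im,None,fx=5,fy=5,interpolation=2))"
```

```text
[0.5127 0.1231 0.0638] [-14.6897   2.4993  11.9811]
```

View pics/w19.png

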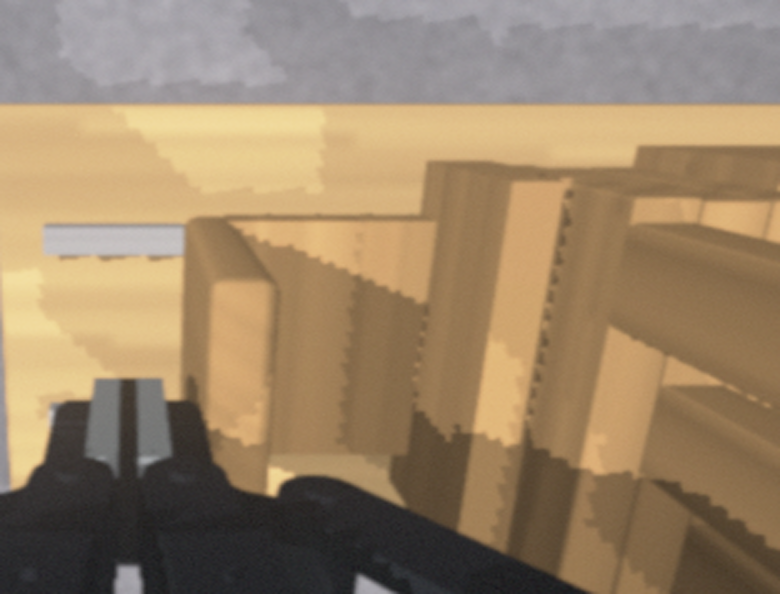

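View pics/s19.png

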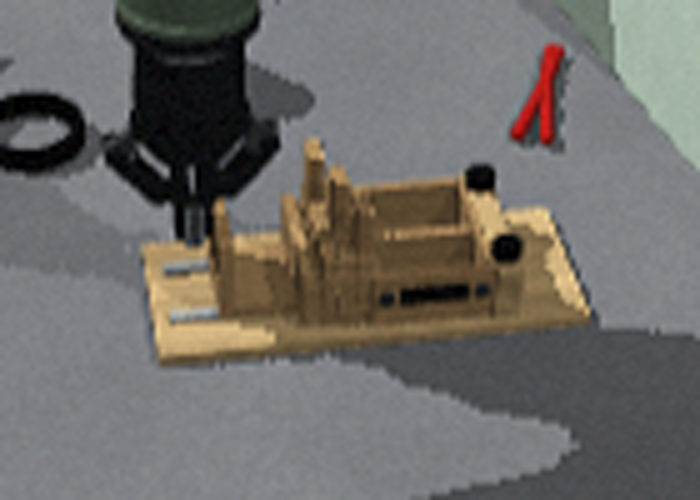

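>>> apply_moves(deltas=[0.15, 0, 0, 0, 0, 0, 0, 0.2, 0, 0, 0, 0, 0, 0])

```text
time: 22.55
eef_pos: [0.5126, 0.1231, 0.0636]
tool_rot: [-1.564, 0.15, -0.13]
wrist_force: [-19.3, 2.1, 19.3]
opening: 0.003
```

>>> apply_moves(deltas=[-0.5, 0, 0, 0, -0.005, -0.008, 0, -1, 0, 0, 0, 0, 0, 0, -1, 0, 0, 0, 0, 0, 0, 0, -3, 0, 0, 0, 0, 0, 0, -4, 0, 0, 0, 0, 0, 0, -4, 0, 0, 0, 0, 0, 0, 0, 0, 0, 0, 0, 0])

```text
time: 23.25
eef_pos: [0.49, 0.1266, 0.1768]
tool_rot: [-1.566, 0.135, -0.138]
wrist_force: [-0.5, 0.0, -2.0]
opening: 0.001
```

```bash
python3 -c "
from h import *
T=pose();print(T,robot.get_obs()['wrist_force'])
plan(J(.03,-.09,.2),YJ,hand=0)"
```

```text
[[ 0.9849  0.002   0.1734  0.49  ]
 [-0.1734  0.0008  0.9849  0.1266]
 [ 0.0019 -1.      0.0011  0.1768]
 [ 0.      0.      0.      1.    ]] [-0.5163  0.034  -1.9848]
3.21,-0.58,-2.28,-0.000,0.002,0.000,0,
3.22,-0.58,-2.27,-0.000,0.002,0.000,0,
3.22,-0.58,-2.27,-0.000,0.002,0.000,0,
3.23,-0.58,-2.26,-0.000,0.002,0.000,0,
n 4 L 15.925876851559273
```

Look at the packed jig from above (clear of it, towards −y, at z about 0.2).

>>> apply_moves(deltas=[0, -1, -2.3, 0, 0, 0, 0, 3.2, -1, -2.3, 0, 0, 0, 0, 3.2, -0.5, -2.3, 0, 0, 0, 0, 3.2, 0, -2.3, 0, 0, 0, 0, 3.2, 0, 0, 0, 0, 0, 0, 0, 0, 0, 0, 0, 0, 0])

```text
time: 23.85
eef_pos: [0.6061, 0.0096, 0.2031]
tool_rot: [-1.566, 0.127, -0.143]
wrist_force: [0.8, -0.2, -1.0]
opening: 0.001
```

```bash
python3 -c "
from h import *
T,im=snap('wrist_20');print(T,robot.get_obs()['time'])
cv2.imwrite('pics/w20.png',cv2.resize(im[0:220,90:450],None,fx=2.2,fy=2.2,interpolation=2))
im=optics.capture('scene')[140:270,90:370,::-1];cv2.imwrite('pics/c20.png',cv2.resize(im,None,fx=2.85,fy=2.85,interpolation=2))
im=optics.capture('side')[120:220,200:340,::-1];cv2.imwrite('pics/s20.png',cv2.resize(im,None,fx=5,fy=5,interpolation=2))"
```

```text
[[ 0.9853  0.0103  0.1706  0.6061]
 [-0.1706  0.0001  0.9853  0.0096]
 [ 0.0101 -0.9999  0.0018  0.2031]
 [ 0.      0.      0.      1.    ]] 23.9
```

View pics/w20.png

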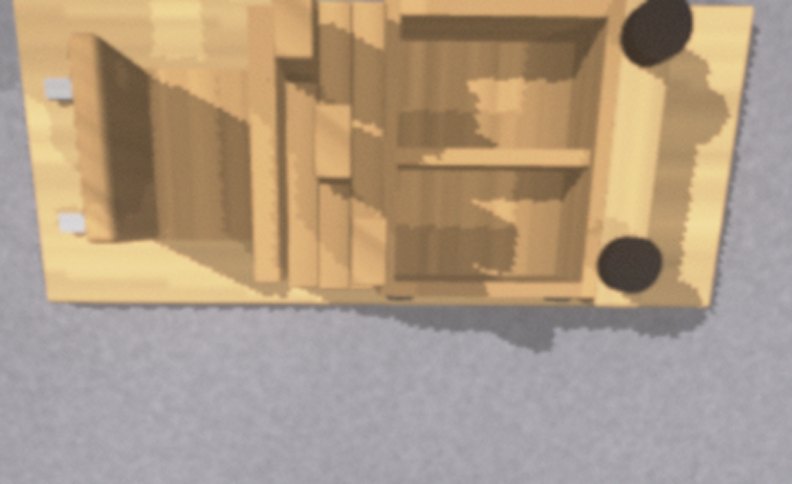

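View pics/s20.png

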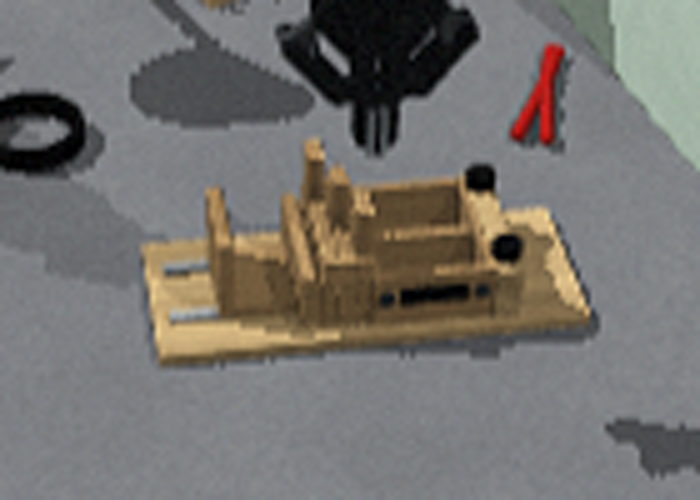

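View pics/c20.png

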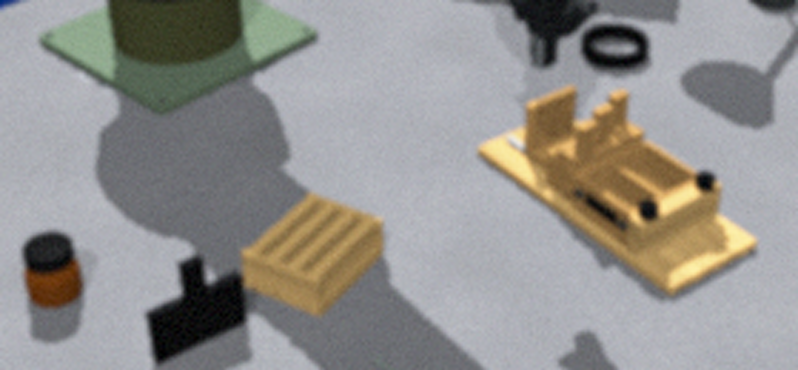

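```bash
python3 -c "
from h import *
K,W=cam('wrist',np.load('pics/wrist_20.npy'))
def jj(P): return np.c_[(P[:,:2]-O)@u,(P[:,:2]-O)@v]*1000
f=lambda l:np.array(l)/2.2+np.array([90,0])
print(jj(cast(K,W,f([(288,287),(318,288),(350,288),(384,288)]),.072)))
print('encl,fence',jj(cast(K,W,f([(387,295),(595,298)]),.057)))
print(robot.hand_in())"
```

```text
[[ 10.9831 -49.063 ]
 [ 22.7035 -49.3454]
 [ 35.2246 -49.2352]
 [ 48.5424 -49.1179]]
encl,fence [[ 50.6778 -53.3809]
 [137.3402 -53.8627]]
the job is handed in; nothing more can be done
None
```

The job is handed in at about 24 s on the robot's clock. All three plates are packed in the gap, and the jaw is closed on them.

- **Plates needed:** I measured the gap at about 47 mm. Two plates (24 mm) plus the 19 mm stroke would not reach, so I used all three and the rack is now empty.
- **Placing:** I stood C, B and then A in the gap side by side, the same way round. Each was pressed down until the force showed it was on the jig's floor.
- **Clamping:** I pushed the handle's rear face with the shut fingers. The jaw moved about 10–11 mm and stopped. More push raised the force along the stroke to about 19 N with no further movement. I then backed the arm off; it is clear of everything.
- **Last pictures:** The three plates stand face to face, 37.6 mm measured against 36 mm nominal, with their -y ends about 49 mm from the jig's centre line (50 mm if centred). The enclosure stands against the fence, and the tape roll, jar and black decoy plate look untouched. The screwdriver was outside these last crops and no move went near it.
- **Disagreements:**
  - That view put plate C's front about 2 mm short of the enclosure's near edge. This is within calibration error, and the push showed no play.
  - While seating plate C, the wrist force reached 47 N for a moment through the held plate. That is under the 120 N wrist limit and was not a push by the gripper's body.

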